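# Load the welding jig from the nested bracket stack

### The arm

A 6-joint arm with a two-finger parallel gripper is mounted at the origin on the work surface. World frame = base frame: x ahead of the robot, y to its left, z up, the work surface at z = 0. Lengths are in m, angles in rad, forces in N, time in s.
With the tool pointing down it reaches from about 0.375 to 0.9 m from the base axis. Payload 3.1 kg.
Tool frame: the origin (TCP) lies midway between the tips of the shut fingers; the grasp point (between the pads) lies 19 mm behind it (manip.hold_point_z is the distance from the TCP to the grasp point, in m); x points along the fingers, y is the direction in which the jaws open and shut, and the axes are right-handed (so a half turn about x gives the same grasp; the last joint's range is limited). The gripper opens to 85 mm and grips with 20 to 120 N. Pads are 22 mm wide; open, the fingers measure 114 mm over their backs; the gripper's body (76 mm by 85 mm) begins 54 mm behind the grasp point. The pads swing forward as they close: fully open they stand 13 mm farther back than shut.
Start: joints at [0.989, 0.527, 1.433, -0, 1.181, -0.178], TCP at [0.246, 0.575, 0.231] pointing down, gripper open.
Joint ranges: [-3.08, 3.08], [-0.75, 2.2], [0.22, 2.44], [-1.43, 4.57], [0, 2.65], [-2.85, 2.85]. Speed limits (rad/s): [2.79, 2.79, 3.14, 3.14, 3.14, 3.14].

### API

Orientations are given as a unit quaternion [x, y, z, w].
In Python, from station import manip, snapshot gives the robot as it stands.
- The arm moves only by the tool play_rows, never from a script. Its argument "series" is a list of rows, each a list of 4 numbers: the shift along the tool's x, y, z in m, then the turn about the tool's x in degrees. In form: [[tx, ty, tz, spin], ...]. A call has 1 to 20 rows; each row is the pose to reach, as a shift and turn from the pose measured when the call began, along the tool's axes at that moment; what a row does not reach only later rows make up. A row lasts 1/10 s, in which the tool goes at most 50 mm and 8.59 degrees, less where a joint would pass 70% of its speed; a pose out of reach is approached as far as the arm can. A call with a gripper value outside its range is refused whole. "claw" is the opening in per cent of the stroke, from 0 (shut) to 100 (fully open), set as the call begins (left out, the last holds). The fingers move at their own pace and stop on an object; "force" is the grip in N (left out, the last holds). Time passes only in rows, so rows that repeat a pose let the fingers close. It gives the time, the measured TCP pose, the force and the opening at its end, in the units of the state.
- manip.sense(): the state, without advancing time (a new reading comes with each control period).
- snapshot(name): name is "scene" or "side" or "wrist"; returns a dict with "image" (420x560x3 uint8, blue, green, red), "depth" (420x560 float32, m along the optical axis (not along the pixel's ray), 0 where there is no reading), "fov_y" (degrees; the focal length in pixels is half the picture's height over the tangent of half this angle, whatever the lens; pixels are square), "cx", "cy" (the principal point, pixels), "R" (3x3) and "t" (3): a world point X has camera coordinates R X + t. Camera axes: x right, y down, z forward; pixel columns grow to the right and rows downward; lengths in m; the calibration is good to about 2 mm. A picture is of the moment at which its call begins.
- manip.sign_off(): hands the job in, once; it reports no verdict.
The state is a dict: "t": time; "q": joint angles; "qd": joint speeds; "tau": joint torques, N m; "tcp_pos": TCP position; "tool_rot": TCP orientation; "force": force on the tool from outside, world axes, zero at the start; "ft_torque": the same for the moment, N m; "finger_gap": opening from 0.0 (shut) to 1.0 (fully open).
Only numpy, scipy, OpenCV 4.12 (cv2) and the standard library are available. Lean on these libraries where they do the work, as an engineer would, in place of code of your own. Each camera call takes 0.05 s, during which the arm holds its last target.

### The job

Lift only the top bracket off the nested stack, leaving the two below it as they are, and set it web up in the blue welding jig, flat on the base plate between the yellow rails and the end stop. Then knock the red-headed locking pin fully down with the mallet (not with the gripper), and put the mallet back on its yellow stand as it was, standing on its head with the handle over the support block. Leave everything else on the table alone.

Things in the scene. Friction and masses are not known exactly. Their poses are not given: they have to be found in the camera images.
- top_bracket_center (a point): Top bracket of the stack, bare steel stepped channel, web up: 120 mm long (x), 60 high, walls 3, about 0.45 kg. Lower 30 mm is 55 wide (y), upper 30 mm is 46 wide, sides upright, ends open; slot 50 x 16 through the web. Point: its centre, 30 mm below the top; z up. It sits 33 mm above the next one, which is 27 mm up inside it with 1.5 mm play each side; the next one's sides start 3 mm below its lower edge.
- next_bracket_center (a point): Centre of the middle bracket of the stack (same shape as the top one, 33 mm lower); must stay.
- bottom_bracket_center (a point): Centre of the lowest bracket of the stack (same shape), which stands on a board; must stay.
- stack_board: Plywood board under the stack, fixed, 160 x 100 x 15 mm; origin under its centre.
- nest (a point): Centre of the bracket's place in the fixed jig, on top of its base plate, 12 mm above the table; z up, x along the bracket's length. A seated bracket has its centre 30 mm above this point, within about 3 mm across and -3 to +10 mm along x; either way round. 
- jig: Blue welding jig, base plate 215 x 110 x 12 mm; origin under the nest point. Yellow rails 100 mm long along x: inner faces at y = +-30.5 mm, flared tops, 25 mm above the plate. Yellow end stop: face at x = -63 mm, 33 mm above the plate. Locking pin at x = +86 mm, y = 0 in a bridge; pin and bridge reach from x = +70 to +120 mm, bridge top 112 mm above the plate.
- pin_top (a point): Centre of the flat top of the pin's red head (32 mm across): 160 mm above the jig's plate when up, 130 mm when fully down. The pin slides straight down; its 32 mm thick foot then closes the open end of the nest, and would land on a bracket that stands more than 10 mm too far along +x.
- pin (a joint): Travel of the locking pin, m: 0 fully up, 0.030 fully down (starts at 0 to 0.006). Friction (about 6 N) keeps it where it is left, against a weak spring (up to 2 N): some 8 to 12 N on its head drive it down, in one stroke or several.
- mallet_grip (a point): Point to hold on the mallet: centre line of its level wooden handle, 60 mm from the head's axis; x along the handle to the head, z up. The handle is 24 mm wide, 26 high, from 34 mm on the head's side to 146 mm behind this point. Mallet about 0.4 kg, centre of mass about 40 mm from this point towards the head.
- mallet_face (a point): Centre of the lower striking face of the mallet's black rubber head, an upright cylinder 56 mm across and 70 mm high with an orange band, on which it stands; z up. 60 mm along x from the grip point and 35 mm below it.
- stand_head (a point): Where the mallet's lower face stands on the fixed yellow stand, a board 260 x 90 x 12 mm, on its upper face; x from the handle to the head.
- stand_handle (a point): Where the grip point is when the mallet is on its stand: 60 mm behind the head's place, 47 mm above the table. A support block 115 mm behind it, 21 mm high over the board, lies under the handle.
- flange: Bystander: steel ring plate 120 mm across, 14 mm thick, lying flat; origin under its centre.
- tape_measure: Bystander: yellow tape measure, 70 x 36 x 66 mm; origin under its centre.
- spray_can: Bystander: green can, 64 mm across, 190 mm high; origin under its centre.
- bolt_bin: Bystander: blue open bin 160 x 110 x 70 mm; origin under its centre.
- wire_brush: Bystander: brush 200 mm long; origin under it.
- wrench: Bystander: wrench 220 mm long; origin under it.
- angle_offcut: Bystander: piece of steel angle 160 x 50 x 50 mm; origin under its centre.
Mind the look-alikes: they are no part of the job. There is more than one size of the part that bears mallet_grip; the job needs the larger.

How it is judged:
By the outcome, as a careful person would: the job done as asked, in the order asked, and still so for the second after the job is handed in, with the robot touching nothing.
It also fails if it takes over 67 s, if anything falls off the work surface, if the arm or the gripper's body presses on something with over 40 N, if the wrist force passes 120 N, or if a joint passes its speed limit or range.

## Working session

There is one attempt and no reset: what is moved stays moved. The work goes in short steps, Python scripts to look and compute and a tool call to move; the robot and the scene stay as the last step left them, time stands still between calls to the robot, and variables do not carry over. Pictures are saved under pics/ and viewed, and the job is handed in when it is done.

Besides the shell and the picture viewer there is one more tool, called after "Call:" as name(argument=value, ...) on one line, values as JSON. play_rows: Moves the arm, as the interface text tells. Its arguments: {"type":"object","properties":{"series":{"type":"array","items":{"type":"array","items":{"type":"number"}}},"claw":{"type":"number"},"force":{"type":"number"}},"required":["series"]}

```bash
ls; mkdir -p pics
cat > h.py <<'E'
import numpy as np, cv2, pickle
def grab(n,tag):
    from station import snapshot
    s=snapshot(n); pickle.dump(s,open(f'{tag}.pkl','wb')); cv2.imwrite(f'pics/{tag}.png',s['image']); return s
def load(tag): return pickle.load(open(f'{tag}.pkl','rb'))
def K(s): return 210/np.tan(np.radians(s['fov_y'])/2)
def ray(s,u,v):
    f=K(s); R=np.array(s['R']);t=np.array(s['t'])
    d=R.T@np.array([(u-s['cx'])/f,(v-s['cy'])/f,1.]); return -R.T@t,d
def onz(s,u,v,z):
    c,d=ray(s,u,v); return c+d*(z-c[2])/d[2]
def cloud(s):
    f=K(s); v,u=np.mgrid[0:420,0:560]; D=s['depth']
    P=np.stack([(u-s['cx'])/f*D,(v-s['cy'])/f*D,D],-1)
    W=(P-np.array(s['t']))@np.array(s['R']); W[D<=0]=np.nan; return W
def proj(s,X):
    p=np.array(s['R'])@np.array(X)+np.array(s['t']); return p[:2]/p[2]*K(s)+[s['cx'],s['cy']]
E
python3 - <<'E'
from h import *
from station import manip
print(manip.sense(), manip.hold_point_z)
for n in ['scene','side','wrist']:
    s=grab(n,n+'0'); print(n,s['fov_y'],s['cx'],s['cy'],-np.array(s['R']).T@s['t'],np.array(s['R'])[2])
E
```

```text
pics
{'t': 0.0, 'q': array([ 9.88518823e-01,  5.28464451e-01,  1.43391979e+00, -1.65569365e-05,
        1.18138383e+00, -1.78510706e-01]), 'qd': array([-0.00162694,  0.0010984 ,  0.0005001 ,  0.0001876 , -0.00155758,
       -0.00017993]), 'tau': array([-1.48052036e-04, -4.42354059e+01, -1.78023970e+01, -3.73916018e-04,
        8.35848536e-03,  5.75592139e-06]), 'tcp_pos': array([0.24513316, 0.57413689, 0.23032911]), 'tool_rot': array([ 0.14106697,  0.69302649, -0.14249929,  0.69246541]), 'force': array([0.37302246, 1.08711488, 0.01183776]), 'ft_torque': array([ 0.01065402, -0.01152309,  0.02454329]), 'finger_gap': 1.0011003767983389} 0.0187
scene 46.34932370530966 275.0050269715942 206.27214328455332 [1.69206201 0.01389583 1.33401795] [-0.67175319  0.01543652 -0.74061418]
side 44.004373860640975 274.70519522776243 207.11157619071454 [ 0.21909223 -0.83417785  1.22827262] [ 0.28074753  0.59297055 -0.75469647]
wrist 64.22518143340723 283.1721380331147 216.5778051085985 [0.18308223 0.60064076 0.37443367] [ 0.24716062 -0.10714418 -0.96303258]
```

View pics/scene0.png

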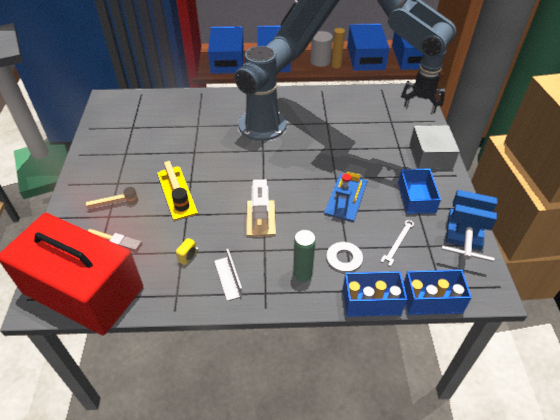

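View pics/side0.png

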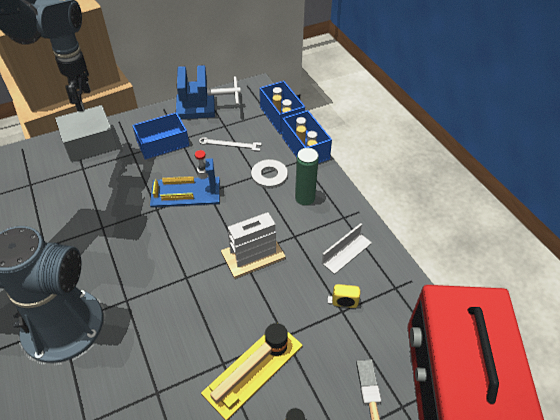

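View pics/wrist0.png

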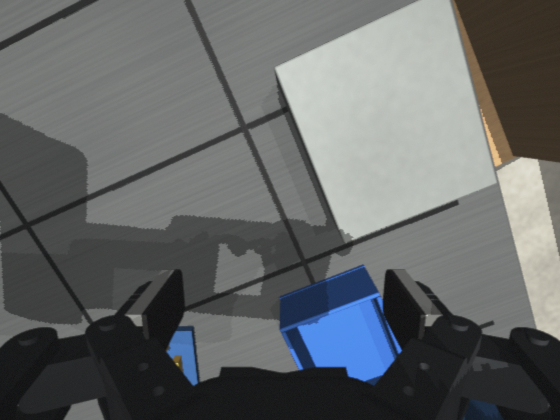

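The scene view shows the stack at (260,208), the jig at (347,193), the large mallet on its yellow stand at (177,190), and the small mallet, a look-alike, at (112,200). Next I'll zoom in and measure.

Run:
```python
from h import *
for tag,boxes in [('scene0',[(230,165,290,250),(315,160,385,225),(145,150,210,225)]),('side0',[(215,205,290,280),(140,145,230,210),(195,315,310,420)])]:
    s=load(tag); 
    im=[cv2.resize(s['image'][b[1]:b[3],b[0]:b[2]],(260,int(260*(b[3]-b[1])/(b[2]-b[0]))),interpolation=cv2.INTER_CUBIC) for b in boxes]
    h=max(i.shape[0] for i in im); im=[cv2.copyMakeBorder(i,0,h-i.shape[0],0,5,cv2.BORDER_CONSTANT) for i in im]
    cv2.imwrite(f'pics/{tag}z.png',np.hstack(im))
def masks(s):
    W=cloud(s);h=cv2.cvtColor(s['image'],cv2.COLOR_BGR2HSV)
    return W,h
for tag in ['scene0','side0']:
    s=load(tag);W,h=masks(s)
    A=lambda lo,hi:cv2.inRange(h,lo,hi)
    for nm,m in [('yellow',A((22,150,100),(35,255,255))),('wood',A((10,60,100),(21,190,255))),('red',A((0,180,100),(6,255,255))|A((174,180,100),(180,255,255))),('blue',A((100,120,60),(118,255,255)))]:
        n,l,st,c=cv2.connectedComponentsWithStats(m)
        for i in range(1,n):
            if st[i,4]>25:
                P=W[l==i]; P=P[~np.isnan(P[:,0])]
                if len(P)>5 and abs(P[:,0].mean())<1.2 : print(tag,nm,st[i],np.round(np.percentile(P,[2,50,98],axis=0),3).tolist())
```

```text
scene0 yellow [158 167  39  52 716] [[0.295, -0.399, 0.001], [0.408, -0.327, 0.012], [0.529, -0.252, 0.058]]
scene0 yellow [355 182   6  18  28] [[0.403, 0.331, 0.025], [0.446, 0.347, 0.035], [0.487, 0.361, 0.043]]
scene0 yellow [176 239  19  24 222] [[0.639, -0.284, 0.0], [0.713, -0.26, 0.062], [0.739, -0.232, 0.07]]
scene0 wood [ 440    0   43  120 1070] [[-0.689, 1.053, -0.461], [-0.672, 1.081, -0.066], [-0.654, 1.107, 0.203]]
scene0 wood [331  28  16  40 386] [[-1.148, 0.415, -0.269], [-0.844, 0.441, -0.134], [-0.821, 0.537, -0.034]]
scene0 wood [244  43  12   8  43] [[-1.156, -0.107, -0.269], [-1.121, -0.082, -0.258], [-1.065, -0.038, -0.245]]
scene0 wood [201  44   7   8  34] [[-1.152, -0.37, -0.269], [-1.108, -0.356, -0.259], [-1.055, -0.339, -0.247]]
scene0 wood [532  73  28  34  87] [[-0.409, 1.067, -0.057], [0.105, 1.086, 0.243], [0.236, 1.475, 0.25]]
scene0 wood [ 489  134   71  167 4801] [[0.09, 1.034, -0.723], [0.454, 1.144, -0.344], [0.469, 1.358, -0.077]]
scene0 wood [164 162  13  28  35] [[0.23, -0.395, -0.0], [0.348, -0.357, 0.04], [0.437, -0.319, 0.061]]
scene0 wood
[... 4315 characters left out ...]
, 0.008], [0.604, -0.539, 0.015], [0.612, -0.521, 0.02]]
side0 wood [375 402   5  18  28] [[0.608, -0.562, -0.002], [0.618, -0.543, 0.013], [0.627, -0.527, 0.019]]
side0 red [195 151  10   7  54] [[0.488, 0.27, 0.164], [0.501, 0.283, 0.168], [0.514, 0.296, 0.174]]
side0 red [  423   285   121   135 10597] [[0.688, -0.716, 0.194], [0.812, -0.588, 0.199], [0.945, -0.422, 0.203]]
side0 blue [ 133   66   82   93 3178] [[0.371, 0.511, 0.002], [0.518, 0.623, 0.044], [0.67, 0.738, 0.147]]
side0 blue [ 260   81   72   82 2252] [[0.835, 0.244, 0.001], [0.884, 0.413, 0.064], [0.938, 0.607, 0.092]]
side0 blue [ 150  159   70   48 1337] [[0.338, 0.23, 0.005], [0.477, 0.287, 0.012], [0.546, 0.36, 0.125]]
```

View pics/scene0z.png

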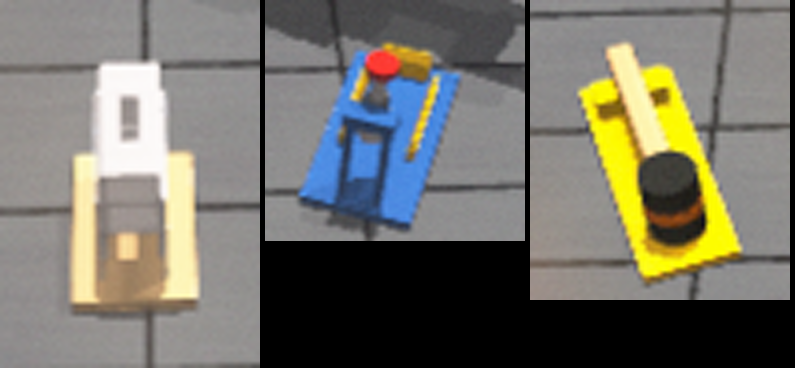

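View pics/side0z.png

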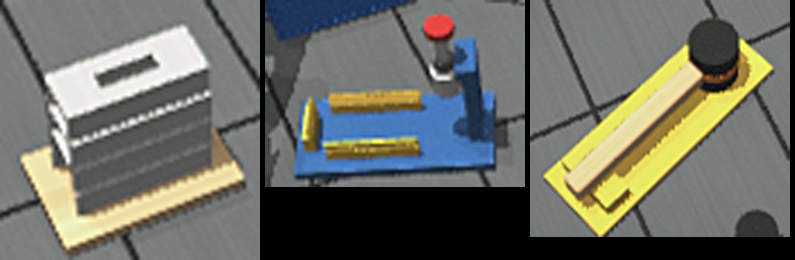

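```bash
cat > m.py <<'E'
from h import *
from scipy.spatial.transform import Rotation as Ro
def rect(P):
    (c,wh,a)=cv2.minAreaRect((P[:,:2]*1000).astype(np.float32)); return np.round(c,1),np.round(wh,1),round(a,1)
E
python3 - <<'E'
from m import *
from station import manip
st=manip.sense(); M=Ro.from_quat(st['tool_rot']).as_matrix(); print('tool axes cols',M.round(3))
w=load('wrist0'); C=-np.array(w['R']).T@w['t']; print('cam in tool',M.T@(C-st['tcp_pos']))
for tag in ['scene0','side0']:
    s=load(tag);W=cloud(s);im=s['image'].astype(int);h=cv2.cvtColor(s['image'],cv2.COLOR_BGR2HSV)
    x,y,z=W[...,0],W[...,1],W[...,2]
    m=(abs(x-.56)<.12)&(abs(y+.02)<.07)&(z>.135)&(z<.148)
    P=W[m]; print(tag,'stack top',len(P),rect(P),np.median(P[:,2]))
    m=(abs(x-.56)<.15)&(abs(y+.02)<.1)&(z>.009)&(z<.02); print('board',rect(W[m]))
    m=(abs(x-.45)<.2)&(abs(y-.3)<.12)&(z>.006)&(z<.018)&(cv2.inRange(h,(100,120,60),(118,255,255))>0); print('jig',rect(W[m]))
    m=(abs(x-.45)<.2)&(abs(y-.3)<.12)&(z>.118)&(z<.130); print('bridge',rect(W[m]),W[m].mean(0))
    red=(cv2.inRange(h,(0,150,80),(8,255,255))>0)&(abs(x-.5)<.1)&(abs(y-.28)<.1)&(z>.12)
    print('pin',rect(W[red]),np.median(W[red],0),np.percentile(z[red],[50,90]), np.argwhere(red).mean(0))
    m=(abs(x-.4)<.2)&(abs(y+.33)<.1)&(z>.07)&(z<.09); print('head',rect(W[m]),np.median(W[m],0))
    m=(abs(x-.4)<.2)&(abs(y+.33)<.1)&(z>.052)&(z<.066); print('handle',rect(W[m]))
    m=(abs(x-.4)<.2)&(abs(y+.33)<.1)&(z>.007)&(z<.017); print('stand',rect(W[m]))
E
```

```text
tool axes cols [[-0.001  0.393  0.92 ]
 [-0.001  0.92  -0.393]
 [-1.    -0.002 -0.   ]]
cam in tool [-0.1438568  -0.0004068  -0.06755546]
scene0 stack top 279 (array([542.8,  -9.3]), array([125.9,  42.7]), 0.5) 0.14003920473030004
board (array([551.2, -16.3]), array([149.9, 273.7]), 82.0)
jig (array([449.4, 307. ]), array([108.5, 220. ]), 68.3)
bridge (array([520. , 281.5]), array([50. , 44.4]), 64.5) [0.52693654 0.27803133 0.12334902]
pin (array([507.2, 282.9]), array([31.1, 27.4]), 10.3) [0.50840195 0.28308234 0.1674751 ] [0.1674751  0.16988742] [176.93877551 346.18367347]
head (array([ 479.5, -297.9]), array([57. , 53.9]), 30.1) [ 0.48443268 -0.29643408  0.08031757]
handle (array([ 395.7, -319.6]), array([237.4,  55.4]), 15.1)
stand (array([ 398.9, -338.7]), array([372.5, 185.2]), 4.3)
side0 stack top 558 (array([537.7, -11.3]), array([120.5,  51.3]), 0.1) 0.14021568920099653
board (array([578.3, -36.5]), array([104.3, 286.4]), 76.9)
jig (array([440.6, 305.6]), array([115. , 213.9]), 68.7)
bridge (array([511.8, 277.6]), array([54.4, 43. ]), 69.2) [0.51667363 0.27429979 0.12350891]
pin (array([500.9, 281.6]), array([31.3, 26.9]), 71.6) [0.5013277  0.28306934 0.16829646] [0.16829646 0.17185333] [153.98333333 199.6       ]
head (array([ 475.7, -298.6]), array([56.3, 53.3]), 64.9) [ 0.47350832 -0.30061384  0.08065053]
handle (array([ 389.4, -330.9]), array([228.1,  40.6]), 15.2)
stand (array([ 413.1, -335.8]), array([181.1, 356.6]), 82.1)
```

```bash
cat >> m.py <<'E'
def go(target,yaw=None):
    """target TCP world, yaw deg of tool z in world -> tool-frame shift mm & spin"""
    from station import manip
    st=manip.sense(); M=Ro.from_quat(st['tool_rot']).as_matrix()
    d=M.T@(np.array(target)-st['tcp_pos']); y0=np.degrees(np.arctan2(M[1,2],M[0,2]))
    sp=0 if yaw is None else -((yaw-y0+180)%360-180)
    print('t',round(st['t'],2),'tcp',st['tcp_pos'].round(4),'yaw0',round(y0,2),'gap',round(float(st['finger_gap']),3),'F',st['force'].round(1),'q6',st['q'].round(2)); print('  -> shift',d.round(4),'spin',round(sp,2))
E
python3 -c "
from m import *
go([.535,-.011,.26],0)"
```

```text
t 0.15 tcp [0.2452 0.5743 0.2306] yaw0 -23.14 gap 0.999 F [0.1 0.1 0.3] q6 [ 0.99  0.53  1.43  0.    1.18 -0.18]
  -> shift [-0.0289 -0.4244  0.4964] spin -23.14
```

Call:
play_rows(series=[[-0.029, -0.424, 0.496, -23.1], [-0.029, -0.424, 0.496, -23.1], [-0.029, -0.424, 0.496, -23.1], [-0.029, -0.424, 0.496, -23.1], [-0.029, -0.424, 0.496, -23.1], [-0.029, -0.424, 0.496, -23.1], [-0.029, -0.424, 0.496, -23.1], [-0.029, -0.424, 0.496, -23.1], [-0.029, -0.424, 0.496, -23.1], [-0.029, -0.424, 0.496, -23.1], [-0.029, -0.424, 0.496, -23.1], [-0.029, -0.424, 0.496, -23.1], [-0.029, -0.424, 0.496, -23.1], [-0.029, -0.424, 0.496, -23.1], [-0.029, -0.424, 0.496, -23.1], [-0.029, -0.424, 0.496, -23.1], [-0.029, -0.424, 0.496, -23.1], [-0.029, -0.424, 0.496, -23.1]])

```text
t: 1.95
tcp_pos: [0.534, -0.0089, 0.2601]
tool_rot: [-0.001, 0.708, 0.0, 0.707]
force: [-0.4, -0.0, 0.4]
finger_gap: 0.999
```

```bash
python3 -c "
from m import *
go([.535,-.011,.26],0)
grab('wrist','w1')"
```

```text
t 1.95 tcp [ 0.534  -0.0089  0.2601] yaw0 0.09 gap 0.999 F [-0.4 -0.   0.4] q6 [-0.23  0.37  1.62 -0.    1.15 -1.8 ]
  -> shift [ 0.0001 -0.0021  0.001 ] spin 0.09
```

View pics/w1.png

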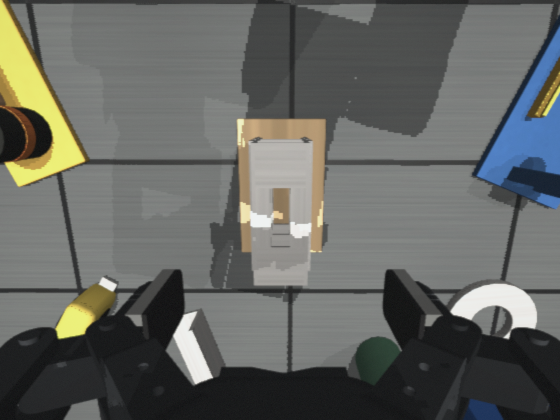

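Run:
```python
from m import *
s=load('w1');W=cloud(s);x,y,z=W[...,0],W[...,1],W[...,2]
sub=(slice(110,300),slice(220,340))
cv2.imwrite('pics/w1z.png',cv2.resize(s['image'][sub],None,fx=3,fy=3,interpolation=cv2.INTER_CUBIC))
for a,b in [(.135,.146),(.104,.114),(.010,.02)]:
    m=np.zeros(z.shape,bool);m[sub]=((z>a)&(z<b))[sub]; m[285:]&=z[285:]>.1
    P=W[m];print(a,len(P),rect(P),np.median(P[:,2]))
    rr=np.argwhere(m);print(rr.min(0),rr.max(0))
```

```text
0.135 6885 (array([540.4, -11.8]), array([119.9,  46.1]), 0.1) 0.14237136162951017
[142 251] [284 310]
0.104 1002 (array([540.4, -11.8]), array([119.9,  55.1]), 0.1) 0.11141567703629149
[140 249] [270 312]
0.01 4891 (array([540. , -11.7]), array([158.6, 100.2]), 0.1) 0.016324714046244988
[118 237] [251 326]
```

View pics/w1z.png

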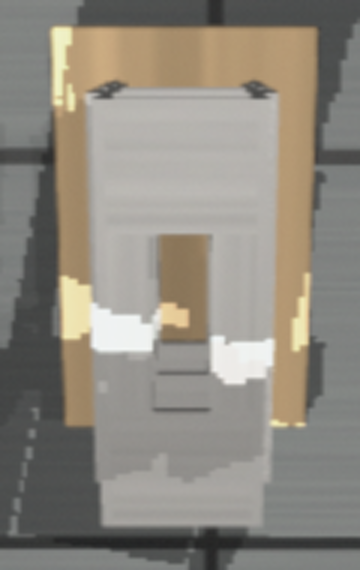

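```bash
python3 -c "
from m import *
go([.5404,-.0118,.113],0.1)"
```

```text
t 2.0 tcp [ 0.5342 -0.009   0.2602] yaw0 0.09 gap 1.0 F [ 0.  -0.3  0.1] q6 [-0.23  0.37  1.62 -0.    1.15 -1.8 ]
  -> shift [ 0.1471 -0.0026  0.0064] spin -0.01
```

Call:
play_rows(series=[[0.03, -0.0026, 0.0064, 0], [0.06, -0.0026, 0.0064, 0], [0.085, -0.0026, 0.0064, 0], [0.105, -0.0026, 0.0064, 0], [0.12, -0.0026, 0.0064, 0], [0.13, -0.0026, 0.0064, 0], [0.138, -0.0026, 0.0064, 0], [0.144, -0.0026, 0.0064, 0], [0.147, -0.0026, 0.0064, 0], [0.147, -0.0026, 0.0064, 0], [0.147, -0.0026, 0.0064, 0]])

```text
t: 3.1
tcp_pos: [0.5407, -0.0119, 0.1136]
tool_rot: [-0.001, 0.707, 0.0, 0.707]
force: [-0.5, -0.1, 1.2]
finger_gap: 1.003
```

```bash
python3 -c "
from m import *
go([.5404,-.0118,.113],0.1)
grab('side','s1')
s=load('s1');cv2.imwrite('pics/s1z.png',cv2.resize(s['image'][170:290,190:310],None,fx=4.5,fy=4.5))"
```

```text
t 3.1 tcp [ 0.5407 -0.0119  0.1136] yaw0 0.08 gap 1.003 F [-0.5 -0.1  1.2] q6 [-0.23  0.59  1.75 -0.    0.81 -1.8 ]
  -> shift [ 0.0006  0.0001 -0.0003] spin -0.02
```

View pics/s1z.png

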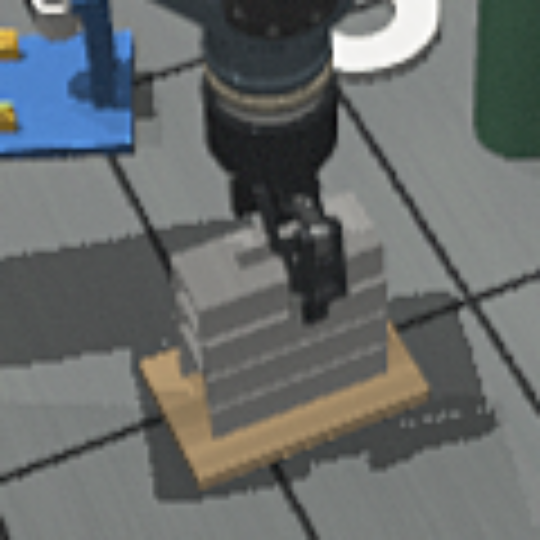

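The gripper straddles the top bracket at about its centre. Closing on it now.

Call:
play_rows(series=[[0, 0, 0, 0], [0, 0, 0, 0], [0, 0, 0, 0], [0, 0, 0, 0], [0, 0, 0, 0], [0, 0, 0, 0], [0, 0, 0, 0], [0, 0, 0, 0]], claw=0, force=60)

```text
t: 3.95
tcp_pos: [0.541, -0.0117, 0.1142]
tool_rot: [-0.001, 0.707, -0.0, 0.707]
force: [-0.5, 2.4, 5.5]
finger_gap: 0.526
```

Call:
play_rows(series=[[-0.003, 0, 0, 0], [-0.008, 0, 0, 0], [-0.014, 0, 0, 0], [-0.021, 0, 0, 0], [-0.028, 0, 0, 0], [-0.036, 0, 0, 0], [-0.046, 0, 0, 0], [-0.06, 0, 0, 0], [-0.075, 0, 0, 0], [-0.09, 0, 0, 0], [-0.1, 0, 0, 0], [-0.1, 0, 0, 0]])

```text
t: 5.15
tcp_pos: [0.542, -0.0118, 0.2161]
tool_rot: [-0.001, 0.706, -0.0, 0.709]
force: [-0.4, -0.1, -3.3]
finger_gap: 0.531
```

```bash
python3 -c "
from m import *
go([.5404,-.0118,.213],0.1)
grab('wrist','w2')
grab('side','s2')
s=load('s2');cv2.imwrite('pics/s2z.png',np.hstack([cv2.resize(s['image'][150:290,190:310],None,fx=3,fy=3),s['image']*0 if 0 else load('w2')['image']]))"
```

```text
t 5.15 tcp [ 0.542  -0.0118  0.2161] yaw0 0.07 gap 0.531 F [-0.4 -0.1 -3.3] q6 [-0.23  0.43  1.66 -0.    1.04 -1.8 ]
  -> shift [ 0.0031 -0.     -0.0016] spin -0.03
```

View pics/s2z.png

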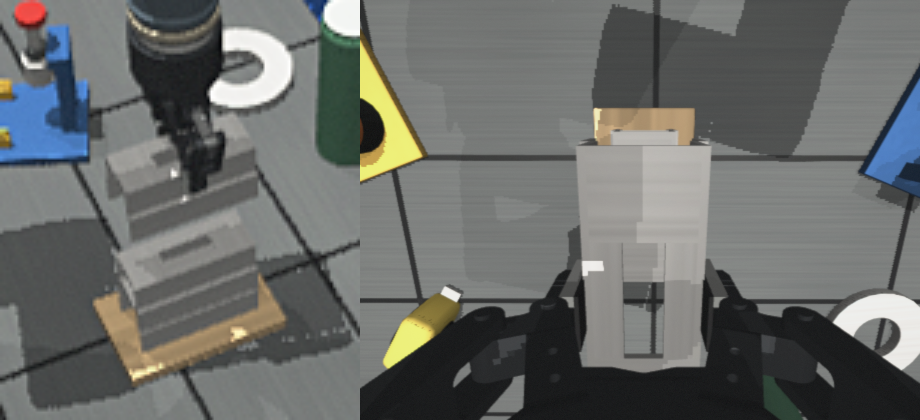

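```bash
cat >> m.py <<'E'
def tool():
    from station import manip
    st=manip.sense(); return Ro.from_quat(st['tool_rot']).as_matrix(),st['tcp_pos'],st
E
python3 - <<'E'
from m import *
go([.508,.282,.34],-21.5)
M,p,st=tool()
print(M.round(4))
s=load('w2');W=cloud(s);z=W[...,2]
m=np.zeros(z.shape,bool);m[140:360,200:370]=(z[140:360,200:370]>.225)&(z[140:360,200:370]<.26)
P=W[m];print(len(P),rect(P),np.percentile(P[:,2],[5,50,95]))
from numpy.linalg import lstsq
A=np.c_[P[:,:2]-P[:,:2].mean(0),np.ones(len(P))];print(lstsq(A,P[:,2],rcond=None)[0])
s=load('side0');W=cloud(s);h=cv2.cvtColor(s['image'],cv2.COLOR_BGR2HSV);z=W[...,2]
m=(z>.15)&(z<.2)&(abs(W[...,0]-.7)<.15)&(abs(W[...,1]-.1)<.12);print('can',np.median(W[m],0))
E
```

```text
t 5.25 tcp [ 0.5407 -0.0115  0.2142] yaw0 0.07 gap 0.527 F [-0.1 -0.1 -3.8] q6 [-0.23  0.44  1.66 -0.    1.04 -1.8 ]
  -> shift [-0.1261  0.2934 -0.0322] spin 21.57
[[ 4.0e-04 -1.2e-03  1.0e+00]
 [-1.2e-03  1.0e+00  1.2e-03]
 [-1.0e+00 -1.2e-03  4.0e-04]]
24855 (array([524.6, -12. ]), array([86.5, 71.4]), 0.2) [0.24279725 0.24414595 0.2526233 ]
[ 0.02437366 -0.00095497  0.24457872]
can [0.7698065  0.11065498 0.1860611 ]
```

Call:
play_rows(series=[[-0.02, 0, 0, 0], [-0.05, 0.01, 0, 1], [-0.09, 0.03, -0.002, 3], [-0.115, 0.06, -0.006, 5], [-0.126, 0.1, -0.011, 8], [-0.126, 0.145, -0.016, 11], [-0.126, 0.19, -0.02, 14], [-0.126, 0.23, -0.026, 17], [-0.126, 0.26, -0.03, 19], [-0.126, 0.28, -0.032, 20.5], [-0.126, 0.29, -0.032, 21.6], [-0.126, 0.2934, -0.032, 21.6], [-0.126, 0.2934, -0.032, 21.6], [-0.126, 0.2934, -0.032, 21.6]])

```text
t: 6.65
tcp_pos: [0.5081, 0.2812, 0.3392]
tool_rot: [0.131, 0.695, -0.133, 0.694]
force: [-1.1, -1.2, -4.2]
finger_gap: 0.528
```

```bash
python3 -c "
from m import *
go([.508,.282,.34],-21.5)
grab('wrist','w3')"
```

```text
t 6.65 tcp [0.5081 0.2812 0.3392] yaw0 -21.55 gap 0.528 F [-1.1 -1.2 -4.2] q6 [ 0.31  0.36  1.4  -0.    1.38 -0.88]
  -> shift [-0.0008  0.0007 -0.0004] spin -0.05
```

View pics/w3.png

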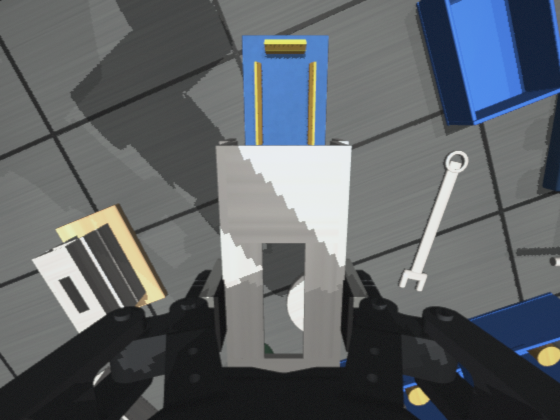

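```bash
cat > jig.py <<'E'
from m import *
import sys
def jig(tag,ang=None):
    s=load(tag);W=cloud(s);h=cv2.cvtColor(s['image'],cv2.COLOR_BGR2HSV);z=W[...,2]
    near=(abs(W[...,0]-.42)<.15)&(abs(W[...,1]-.31)<.14)
    blue=(cv2.inRange(h,(100,100,40),(120,255,255))>0)&near&(z>.007)&(z<.018)
    bz=np.median(z[blue])
    yel=(cv2.inRange(h,(18,100,60),(36,255,255))>0)&near&(z>.013)&(z<.06)
    n,l,st,c=cv2.connectedComponentsWithStats(yel.astype(np.uint8))
    # blue side edges: per image row extreme pixels
    L=[];Rr=[]
    for r in range(420):
        u=np.where(blue[r])[0]
        if len(u)>60: L.append(onz(s,u[0]-.5,r,bz)[:2]);Rr.append(onz(s,u[-1]+.5,r,bz)[:2])
    L=np.array(L)[3:-3];Rr=np.array(Rr)[3:-3]
    def fit(P):
        vx,vy,x0,y0=cv2.fitLine((P).astype(np.float32),cv2.DIST_HUBER,0,1e-4,1e-4).ravel();
        if vx<0:vx,vy=-vx,-vy
        return np.degrees(np.arctan2(vy,vx)),np.array([x0,y0])
    aL,pL=fit(L);aR,pR=fit(Rr);print('blue edges ang',aL,aR,'plate z',bz)
    a=np.radians((aL+aR)/2 if ang is None else ang);ex=np.array([np.cos(a),np.sin(a)]);ey=np.array([-ex[1],ex[0]])
    print('edge lat',pL@ey,pR@ey,'mid',(pL@ey+pR@ey)/2,'width',pR@ey-pL@ey)
    for i in range(1,n):
        if st[i,4]>15:
            P=W[l==i];P=P[~np.isnan(P[:,0])]
            print('yel',st[i].tolist(),'along',np.percentile(P[:,:2]@ex,[1,99]).round(4),'lat',np.percentile(P[:,:2]@ey,[1,50,99]).round(4),'z',np.percentile(P[:,2],[2,50,98]).round(4))
    return a,ex,ey
if __name__=='__main__': jig(sys.argv[1])
E
python3 jig.py w3
python3 - <<'E'
from h import *
cv2.imwrite('pics/w3z.png',cv2.resize(load('w3')['image'][25:155,210:365],None,fx=4,fy=4,interpolation=cv2.INTER_CUBIC))
E
```

```text
blue edges ang -21.669884 -21.77415 plate z 0.013327355514259207
edge lat 0.39566717 0.504971 mid 0.4503191 width 0.10930386
yel [265, 40, 41, 13, 513] along [0.2035 0.2149] lat [0.4265 0.4502 0.4733] z [0.0224 0.039  0.0473]
yel [255, 62, 7, 83, 480] along [0.2297 0.3258] lat [0.4129 0.4164 0.4196] z [0.0289 0.0362 0.0397]
yel [308, 62, 8, 83, 482] along [0.2297 0.3262] lat [0.4809 0.4839 0.4872] z [0.0229 0.0344 0.0395]
```

View pics/w3z.png

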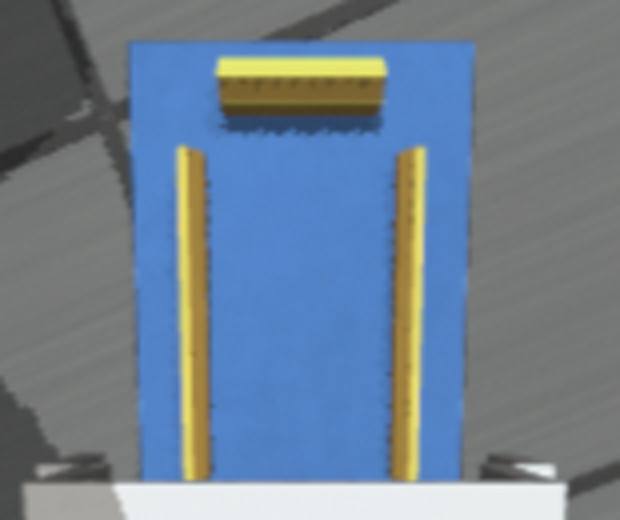

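Run:
```python
from m import *
a=np.radians(-21.7);ex=np.array([np.cos(a),np.sin(a)]);ey=np.array([-ex[1],ex[0]])
M,p,st=tool();print('tcp along/lat',p[:2]@ex,p[:2]@ey,p[2])
s=load('w3');W=cloud(s);z=W[...,2]
m=np.zeros(z.shape,bool);m[142:270,225:345]=(abs(z[142:270,225:345]-.367)<.012)
P=W[m];print(len(P),'z',np.percentile(P[:,2],[2,50,98]));
al=P[:,:2]@ex;la=P[:,:2]@ey
print('near end along',np.percentile(al,[.2,1]))
A=np.c_[al-al.mean(),la-la.mean(),np.ones(len(P))];print('slopes',np.linalg.lstsq(A,P[:,2],rcond=None)[0])
zt=np.median(P[:,2])
# lateral edges via gray threshold at rows 150-240: depth edges
for r in range(150,250,15):
    ok=np.where(abs(z[r,180:400]-zt)<.012)[0]+180
    # split by lower step (z 30mm lower)
    e=[onz(s,ok[0]-.5,r,zt),onz(s,ok[-1]+.5,r,zt)]
    print(r,ok[0],ok[-1],[round(float(q[:2]@ey),4) for q in e],round(float((e[0]+e[1])[:2]@ey/2),4), [round(float(q[:2]@ex),4) for q in e])
nest=ex*.282+ey*.4502;print('place',nest)
go([*nest,.20],-21.7)
```

```text
tcp along/lat 0.36823277666554916 0.4491311745589248 0.339427394949347
13826 z [0.36603648 0.36731901 0.36856572]
near end along [0.30781645 0.30803599]
slopes [0.002086   0.00121859 0.36730593]
150 216 350 [0.4257, 0.4717] 0.4487 [0.3095, 0.3094]
165 217 350 [0.4258, 0.472] 0.4489 [0.3146, 0.3145]
180 218 349 [0.4259, 0.4719] 0.4489 [0.3198, 0.3197]
195 219 348 [0.4259, 0.4719] 0.4489 [0.3252, 0.325]
210 220 347 [0.426, 0.4718] 0.4489 [0.3306, 0.3305]
225 220 347 [0.4258, 0.4721] 0.4489 [0.3362, 0.3361]
240 221 346 [0.4258, 0.4721] 0.449 [0.342, 0.3418]
place [0.42847538 0.3140269 ]
t 6.7 tcp [0.5082 0.2811 0.3394] yaw0 -21.57 gap 0.526 F [-0.1 -0.  -3.3] q6 [ 0.31  0.36  1.4  -0.    1.38 -0.88]
  -> shift [ 0.1394  0.0015 -0.0863] spin 0.13
```

Call:
play_rows(series=[[0.005, 0.0015, -0.03, 0.1], [0.015, 0.0015, -0.06, 0.1], [0.03, 0.0015, -0.0858, 0.1], [0.05, 0.0015, -0.0858, 0.1], [0.08, 0.0015, -0.0858, 0.1], [0.115, 0.0015, -0.0858, 0.1], [0.15, 0.0015, -0.0858, 0.1], [0.18, 0.0015, -0.0858, 0.1], [0.2, 0.0015, -0.0858, 0.1], [0.209, 0.0015, -0.0858, 0.1], [0.209, 0.0015, -0.0858, 0.1], [0.209, 0.0015, -0.0858, 0.1]])

```text
t: 7.9
tcp_pos: [0.43, 0.3138, 0.1313]
tool_rot: [0.133, 0.694, -0.133, 0.695]
force: [0.4, -0.4, -3.0]
finger_gap: 0.526
```

```bash
python3 - <<'E'
from m import *
grab('wrist','w4');grab('side','s4')
a=np.radians(-21.7);ex=np.array([np.cos(a),np.sin(a)]);ey=np.array([-ex[1],ex[0]])
nest=ex*.2824+ey*.4504
go([*nest,.048],-21.7)
s=load('s4');cv2.imwrite('pics/s4z.png',np.hstack([cv2.resize(s['image'][115:235,130:250],(420,420)),load('w4')['image'][:,100:460]]))
E
python3 jig.py w4
```

```text
t 8.0 tcp [0.4301 0.3141 0.1318] yaw0 -21.68 gap 0.525 F [-0.7  0.4 -3.9] q6 [ 0.42  0.55  1.76 -0.    0.83 -0.77]
  -> shift [ 0.0838 -0.0005 -0.0012] spin 0.02
blue edges ang -21.307549 -21.517637 plate z 0.013376281230377133
edge lat 0.39416134 0.50344443 mid 0.4488029 width 0.10928309
yel [245, 103, 76, 18, 1322] along [0.2052 0.2165] lat [0.4245 0.4484 0.4728] z [0.0341 0.04   0.0475]
yel [237, 140, 5, 5, 21] along [0.2299 0.233 ] lat [0.4162 0.4178 0.4185] z [0.0259 0.0293 0.0323]
yel [324, 140, 7, 5, 30] along [0.2301 0.2335] lat [0.4793 0.4803 0.4818] z [0.0209 0.0303 0.0341]
```

View pics/s4z.png

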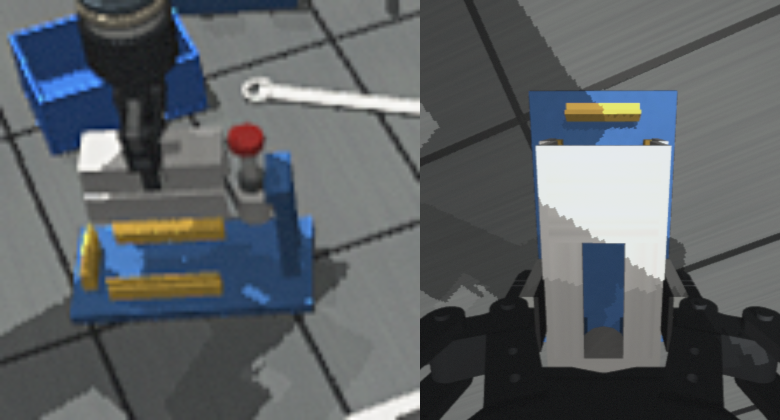

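Call:
play_rows(series=[[0.01, -0.0006, -0.0006, 0], [0.022, -0.0006, -0.0006, 0], [0.034, -0.0006, -0.0006, 0], [0.045, -0.0006, -0.0006, 0], [0.055, -0.0006, -0.0006, 0], [0.063, -0.0006, -0.0006, 0], [0.07, -0.0006, -0.0006, 0], [0.075, -0.0006, -0.0006, 0], [0.079, -0.0006, -0.0006, 0], [0.081, -0.0006, -0.0006, 0], [0.082, -0.0006, -0.0006, 0], [0.082, -0.0006, -0.0006, 0]])

```text
t: 9.2
tcp_pos: [0.4296, 0.3137, 0.0499]
tool_rot: [0.133, 0.694, -0.133, 0.695]
force: [0.9, -0.0, -5.1]
finger_gap: 0.528
```

Run:
```python
from m import *
grab('wrist','w5');grab('side','s5')
go([.43,.314,.046],-21.7)
s=load('s5');cv2.imwrite('pics/s5z.png',np.hstack([cv2.resize(s['image'][115:235,130:250],(420,420)),load('w5')['image'][:,100:460]]))
```

```text
t 9.3 tcp [0.4297 0.3138 0.0501] yaw0 -21.68 gap 0.529 F [-0.2 -0.5 -4.3] q6 [ 0.42  0.69  1.8  -0.    0.65 -0.77]
  -> shift [0.0041 0.0003 0.0002] spin 0.02
```

View pics/s5z.png

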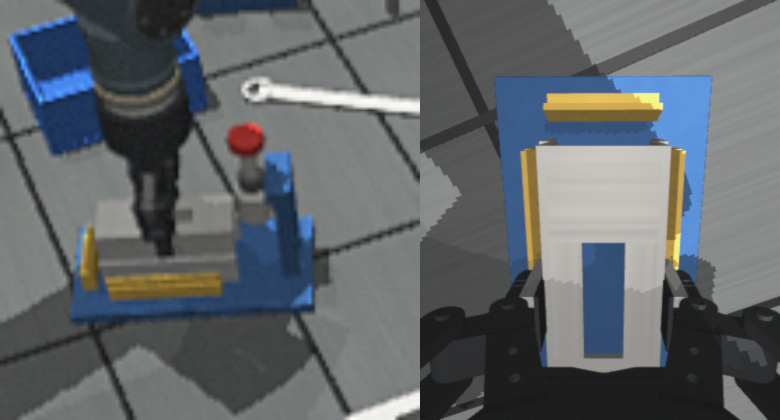

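Call:
play_rows(series=[[0.002, 0, 0, 0], [0.003, 0, 0, 0], [0.004, 0, 0, 0], [0.005, 0, 0, 0], [0.005, 0, 0, 0]])

```text
t: 9.8
tcp_pos: [0.4298, 0.3138, 0.0453]
tool_rot: [0.133, 0.693, -0.133, 0.696]
force: [0.1, -0.7, -0.6]
finger_gap: 0.528
```

Call:
play_rows(series=[[0.0005, 0, 0, 0], [0.0005, 0, 0, 0], [0.0005, 0, 0, 0], [0.0005, 0, 0, 0], [0.0005, 0, 0, 0], [0.0005, 0, 0, 0]], claw=90)

```text
t: 10.4
tcp_pos: [0.4298, 0.3138, 0.0449]
tool_rot: [0.133, 0.693, -0.133, 0.696]
force: [-0.1, -0.8, 0.7]
finger_gap: 0.901
```

Run:
```python
from m import *
grab('wrist','w6')
go([.43,.314,.25],-21.7)
cv2.imwrite('pics/w6z.png',load('w6')['image'][:,100:460])
```

```text
t 10.45 tcp [0.4298 0.3138 0.0448] yaw0 -21.68 gap 0.896 F [-0.7 -0.3  0.3] q6 [ 0.42  0.7   1.81 -0.    0.63 -0.77]
  -> shift [-0.2052  0.0005  0.0007] spin 0.02
```

View pics/w6z.png

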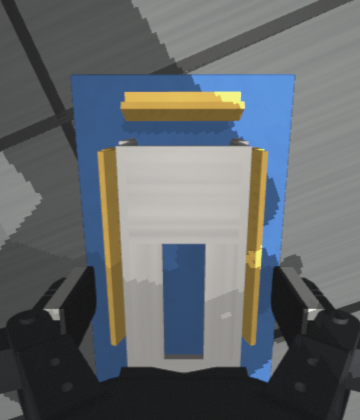

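Call:
play_rows(series=[[-0.02, 0, 0, 0], [-0.06, 0, 0, 0], [-0.11, 0, 0, 0], [-0.16, 0, -0.02, 0], [-0.21, 0, -0.05, 0], [-0.24, 0, -0.08, 0], [-0.25, 0, -0.1, 0], [-0.25, 0, -0.11, 0], [-0.25, 0, -0.11, 0]])

```text
t: 11.35
tcp_pos: [0.3254, 0.3544, 0.2941]
tool_rot: [0.132, 0.694, -0.132, 0.696]
force: [1.1, 0.0, 0.0]
finger_gap: 0.906
```

```bash
python3 - <<'E'
from m import *
grab('wrist','w7')
go([.43,.314,.25],-21.7)
E
python3 jig.py w7
```

```text
t 11.4 tcp [0.3262 0.3541 0.2935] yaw0 -21.61 gap 0.9 F [ 0.9  0.1 -0.3] q6 [ 0.6   0.26  1.7  -0.    1.18 -0.6 ]
  -> shift [0.0438 0.001  0.1111] spin 0.09
blue edges ang -21.746555 -21.372572 plate z 0.01342714990460271
edge lat 0.39501417 0.5038891 mid 0.44945163 width 0.10887492
yel [263, 203, 41, 12, 468] along [0.2036 0.2134] lat [0.4252 0.4488 0.4724] z [0.0226 0.0355 0.0474]
yel [254, 221, 7, 76, 431] along [0.2287 0.3271] lat [0.4116 0.4154 0.4187] z [0.0222 0.0362 0.0392]
yel [306, 221, 8, 76, 451] along [0.2288 0.327 ] lat [0.4802 0.4832 0.4867] z [0.0214 0.0344 0.0394]
```

View pics/w7.png

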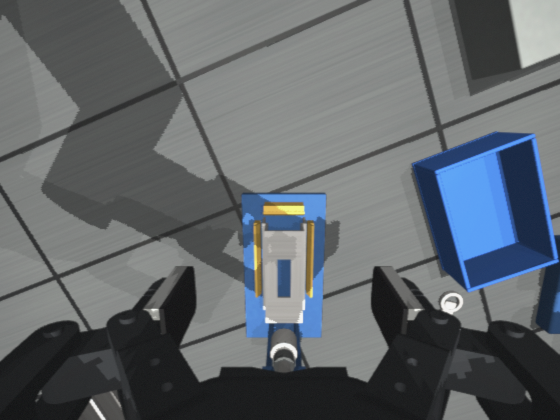

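Run:
```python
from m import *
s=load('w7');W=cloud(s);z=W[...,2]
near=(abs(W[...,0]-.42)<.12)&(abs(W[...,1]-.31)<.1)
m=near&(z>.065)&(z<.085);n,l,st,c=cv2.connectedComponentsWithStats(m.astype(np.uint8));i=1+np.argmax(st[1:,4]);P=W[l==i]
print(rect(P),np.median(P[:,2]))
a=np.radians(-21.6);ex=np.array([np.cos(a),np.sin(a)]);ey=np.array([-ex[1],ex[0]])
print('along',np.percentile(P[:,:2]@ex,[.5,99.5]),'lat',np.percentile(P[:,:2]@ey,[.5,50,99.5]))
A=np.c_[P[:,:2]@ex-.28,P[:,:2]@ey-.45,np.ones(len(P))];print(np.linalg.lstsq(A,P[:,2],rcond=None)[0])
```

```text
(array([429.7, 314. ]), array([ 46.1, 120.8]), 68.4) 0.07344277906701532
along [0.22388764 0.34352697] lat [0.42745016 0.45018652 0.47301762]
[0.00173244 0.00035226 0.07340651]
```

Run:
```python
from m import *
go([.45,0.02,.27],0); go([.41,-.318,.25],20)
S,D=load('scene0'),load('side0')
def redc(s):
    h=cv2.cvtColor(s['image'],cv2.COLOR_BGR2HSV);W=cloud(s)
    m=((cv2.inRange(h,(0,150,60),(8,255,255))|cv2.inRange(h,(172,150,60),(180,255,255)))>0)&(abs(W[...,0]-.5)<.1)&(abs(W[...,1]-.28)<.1)
    v,u=np.where(m);print(len(v));return u.mean(),v.mean()
c1,d1=ray(S,*redc(S));c2,d2=ray(D,*redc(D))
A=np.c_[d1,-d2];k=np.linalg.lstsq(A,c2-c1,rcond=None)[0];p1,p2=c1+k[0]*d1,c2+k[1]*d2;print(p1,p2,(p1+p2)/2)
```

```text
t 11.4 tcp [0.3262 0.3541 0.2935] yaw0 -21.61 gap 0.9 F [ 0.9  0.1 -0.3] q6 [ 0.6   0.26  1.7  -0.    1.18 -0.6 ]
  -> shift [ 0.0243 -0.265   0.2381] spin -21.61
t 11.4 tcp [0.3262 0.3541 0.2935] yaw0 -21.61 gap 0.9 F [ 0.9  0.1 -0.3] q6 [ 0.6   0.26  1.7  -0.    1.18 -0.6 ]
  -> shift [ 0.0449 -0.5939  0.3253] spin -41.61
51
68
[0.50360889 0.28439784 0.16239355] [0.50262391 0.28593371 0.16374728] [0.5031164  0.28516577 0.16307041]
```

Call:
play_rows(series=[[0.0, -0.03, 0.03, -2], [0.0, -0.07, 0.07, -6], [0.005, -0.11, 0.105, -10], [0.01, -0.15, 0.14, -14], [0.015, -0.19, 0.175, -17], [0.02, -0.23, 0.21, -20], [0.024, -0.265, 0.238, -22], [0.027, -0.305, 0.255, -25], [0.03, -0.35, 0.27, -28], [0.033, -0.395, 0.285, -31], [0.036, -0.44, 0.295, -34], [0.039, -0.485, 0.305, -37], [0.042, -0.53, 0.315, -40], [0.045, -0.57, 0.322, -41.6], [0.045, -0.594, 0.325, -41.6], [0.045, -0.594, 0.325, -41.6], [0.045, -0.594, 0.325, -41.6]], claw=100)

```text
t: 13.1
tcp_pos: [0.4086, -0.3184, 0.248]
tool_rot: [-0.121, 0.697, 0.122, 0.697]
force: [0.6, 1.6, -0.2]
finger_gap: 0.997
```

Run:
```python
from m import *
grab('wrist','w8')
go([.41,-.318,.25],20)
```

```text
t 13.15 tcp [ 0.4089 -0.3175  0.2484] yaw0 19.92 gap 1.002 F [0.5 1.1 0.5] q6 [-0.88  0.36  1.68  0.    1.1  -2.8 ]
  -> shift [-0.0017 -0.0009  0.0009] spin -0.08
```

View pics/w8.png

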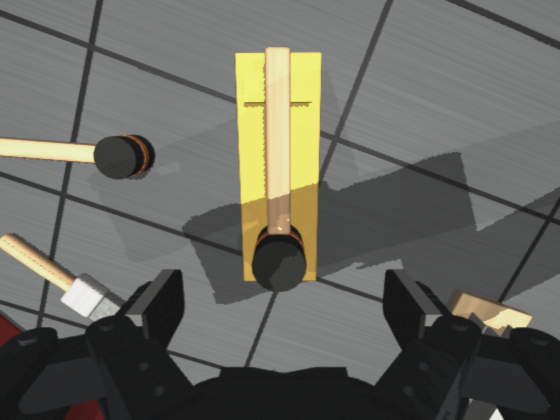

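```bash
cat > mal.py <<'E'
from m import *
import sys
def mal(tag):
    s=load(tag);W=cloud(s);h=cv2.cvtColor(s['image'],cv2.COLOR_BGR2HSV);z=W[...,2]
    near=(abs(W[...,0]-.39)<.2)&(abs(W[...,1]+.33)<.12)
    hm=near&(z>.053)&(z<.070);hm&=(h[...,2]>60)&~(cv2.inRange(h,(23,150,60),(36,255,255))>0)
    n,l,st,c=cv2.connectedComponentsWithStats(hm.astype(np.uint8));i=1+np.argmax(st[1:,4]);P=W[l==i]
    print('handle',rect(P),np.median(P[:,2]))
    L=[];R=[]
    for r in range(st[i,1]+8,st[i,1]+st[i,3]-12):
        u=np.where(l[r]==i)[0]
        if len(u)>8: L.append(onz(s,u[0]-.5,r,.061));R.append(onz(s,u[-1]+.5,r,.061))
    C=(np.array(L)+np.array(R))/2; 
    vx,vy,x0,y0=cv2.fitLine(C[:,:2].astype(np.float32),cv2.DIST_HUBER,0,1e-4,1e-4).ravel()
    if vx<0:vx,vy=-vx,-vy
    a=np.arctan2(vy,vx);ex=np.array([vx,vy]);ey=np.array([-vy,vx])
    print('axis yaw',np.degrees(a),'lat',np.array([x0,y0])@ey,'width',np.median(np.linalg.norm(np.array(L)-np.array(R),axis=1)),'handle tail along',np.percentile(P[:,:2]@ex,[.2,1]))
    tm=near&(z>.077)&(z<.09);Q=W[tm];print('head',cv2.minEnclosingCircle((Q[:,:2]*1000).astype(np.float32)),np.median(Q[:,2]))
    hc=np.array(cv2.minEnclosingCircle((Q[:,:2]*1000).astype(np.float32))[0])/1000
    print('head along/lat',hc@ex,hc@ey)
    ym=near&(z>.006)&(z<.018)&(cv2.inRange(h,(20,120,50),(36,255,255))>0);Y=W[ym];print('stand',rect(Y),np.median(Y[:,2]))
    g=ex*(hc@ex-.06)+ey*(np.array([x0,y0])@ey);print('grip',g)
    return g,np.degrees(a)
if __name__=='__main__': mal(sys.argv[1])
E
python3 mal.py w8
```

```text
handle (array([ 376.4, -326.6]), array([201.8,  55.4]), 15.5) 0.061028651334706994
axis yaw 20.110909 lat -0.4445036 width 0.023847483829072758 handle tail along [0.14037629 0.14206539]
head ((476.6815185546875, -299.09002685546875), 27.926605224609375) 0.08338390840954885
head along/lat 0.34477901298550023 -0.4447555991299814
stand (array([ 402. , -326.4]), array([259.3,  90. ]), 20.1) 0.013364280126866083
grip [ 0.42025314 -0.31948372]
```

```bash
python3 -c "
from m import *
go([.4203,-.3195,.028],20.1)"
```

```text
t 13.15 tcp [ 0.4089 -0.3175  0.2484] yaw0 19.92 gap 1.002 F [0.5 1.1 0.5] q6 [-0.88  0.36  1.68  0.    1.1  -2.8 ]
  -> shift [ 0.2203 -0.0061  0.01  ] spin -0.18
```

Call:
play_rows(series=[[0.01, -0.0061, 0.01, -0.1], [0.04, -0.0061, 0.01, -0.1], [0.08, -0.0061, 0.01, -0.1], [0.12, -0.0061, 0.01, -0.1], [0.15, -0.0061, 0.01, -0.1], [0.175, -0.0061, 0.01, -0.1], [0.195, -0.0061, 0.01, -0.1], [0.21, -0.0061, 0.01, -0.1], [0.217, -0.0061, 0.01, -0.1], [0.22, -0.0061, 0.01, -0.1], [0.22, -0.0061, 0.01, -0.1], [0.22, -0.0061, 0.01, -0.1]])

```text
t: 14.35
tcp_pos: [0.4209, -0.3197, 0.0289]
tool_rot: [-0.123, 0.696, 0.123, 0.697]
force: [0.4, -0.2, -1.0]
finger_gap: 1.001
```

```bash
python3 -c "
from m import *
go([.4203,-.3195,.028],20.1)
grab('side','s9')
s=load('s9');cv2.imwrite('pics/s9z.png',cv2.resize(s['image'][300:420,180:320],None,fx=4,fy=4))"
```

```text
t 14.35 tcp [ 0.4209 -0.3197  0.0289] yaw0 20.05 gap 1.001 F [ 0.4 -0.2 -1. ] q6 [-0.86  0.73  1.82  0.    0.6  -2.78]
  -> shift [ 0.0009  0.0004 -0.0005] spin -0.05
```

View pics/s9z.png

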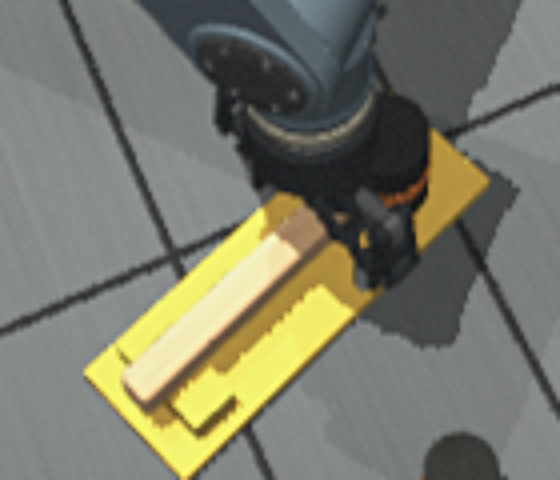

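The gripper straddles the handle behind the head. Closing hard, then lifting.

Call:
play_rows(series=[[0.0005, 0, 0, 0], [0.0005, 0, 0, 0], [0.0005, 0, 0, 0], [0.0005, 0, 0, 0], [0.0005, 0, 0, 0], [0.0005, 0, 0, 0], [0.0005, 0, 0, 0], [0.0005, 0, 0, 0], [0.0005, 0, 0, 0], [0.0005, 0, 0, 0]], claw=0, force=110)

```text
t: 15.4
tcp_pos: [0.4209, -0.3199, 0.0291]
tool_rot: [-0.123, 0.696, 0.123, 0.697]
force: [-1.8, 0.4, 5.2]
finger_gap: 0.264
```

Call:
play_rows(series=[[-0.004, 0, 0, 0], [-0.01, 0, 0, 0], [-0.02, 0, 0, 0], [-0.04, 0, 0, 0], [-0.065, 0, 0, 0], [-0.095, 0, 0, 0], [-0.13, 0, 0, 0], [-0.165, 0, 0, 0], [-0.2, 0, 0, 0], [-0.22, 0, 0, 0], [-0.235, 0, 0, 0], [-0.24, 0, 0, 0], [-0.24, 0, 0, 0]])

```text
t: 16.7
tcp_pos: [0.4204, -0.3196, 0.2696]
tool_rot: [-0.124, 0.696, 0.123, 0.697]
force: [0.5, -0.7, -4.4]
finger_gap: 0.264
```

Run:
```python
from m import *
grab('wrist','w10');grab('side','s10')
M,p,st=tool();print(st['tcp_pos'],st['force'],st['ft_torque'],M.round(3))
s=load('s10');cv2.imwrite('pics/s10z.png',np.hstack([cv2.resize(s['image'][240:420,150:310],(373,420)),load('w10')['image'][:,100:460]]))
s=load('w10');W=cloud(s);z=W[...,2]
# slope of handle & head tops
T=(W-p)@M # tool coords
hm=(abs(T[...,1])<.008)&(abs(T[...,0]+.03)<.03)
for a in [-.14,-.12,-.1,-.08,-.06,-.04]:
    q=hm&(abs(T[...,2]-a)<.006); print(a,q.sum(),np.nanmedian(T[q],0))
q=(abs(T[...,2]-.06)<.02)&(abs(T[...,1])<.03)&(abs(T[...,0]+.055)<.02);print(q.sum(),np.nanmedian(T[q],0) if q.sum() else 0)
```

```text
[ 0.41989094 -0.31906078  0.26810893] [-1.15650245  0.05176668 -5.40194012] [-0.04355034  0.17136763  0.04580619] [[-0.    -0.343  0.939]
 [ 0.001  0.939  0.343]
 [-1.     0.001  0.   ]]
-0.14 0 [nan nan nan]
-0.12 0 [nan nan nan]
-0.1 1725 [-0.03350488 -0.00012798 -0.09838482]
-0.08 2115 [-3.35645478e-02 -8.26190767e-05 -8.00515640e-02]
-0.06 1806 [-3.35993921e-02 -2.91707699e-05 -6.00687149e-02]
-0.04 1576 [-3.36048897e-02  2.65772015e-05 -4.01544381e-02]
0 0
  return np.nanmean(a, axis, out=out, keepdims=keepdims)
```

View pics/s10z.png

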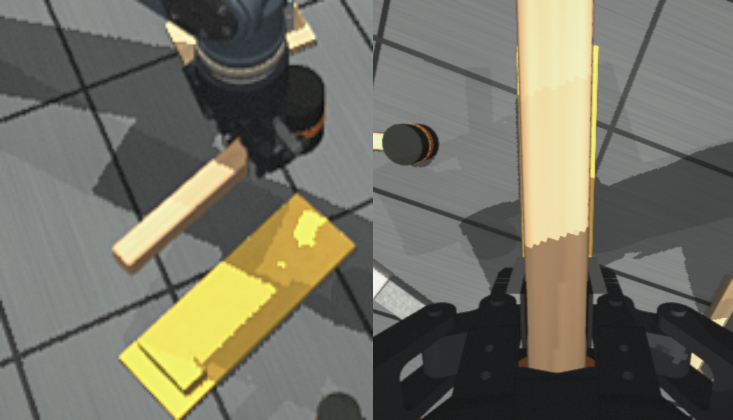

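```bash
python3 -c "
from m import *
go([.447,.2636,.25],20)"
```

```text
t 16.8 tcp [ 0.4199 -0.3191  0.2681] yaw0 20.05 gap 0.268 F [-1.2  0.1 -5.4] q6 [-0.86  0.35  1.63  0.    1.16 -2.78]
  -> shift [0.0189 0.538  0.2252] spin 0.05
```

Call:
play_rows(series=[[0.0, 0.009, 0.004, 0], [0.0, 0.025, 0.0105, 0], [0.0, 0.049, 0.0205, 0], [0.0, 0.081, 0.034, 0], [0.0, 0.118, 0.0494, 0], [0.0, 0.157, 0.0657, 0], [0.005, 0.197, 0.0825, 0], [0.005, 0.237, 0.0992, 0], [0.01, 0.277, 0.116, 0], [0.01, 0.317, 0.1327, 0], [0.015, 0.357, 0.1494, 0], [0.015, 0.397, 0.1662, 0], [0.018, 0.434, 0.1817, 0], [0.019, 0.468, 0.1959, 0], [0.019, 0.498, 0.2085, 0], [0.019, 0.52, 0.2177, 0], [0.019, 0.533, 0.2231, 0], [0.019, 0.538, 0.2252, 0], [0.019, 0.538, 0.2252, 0]])

```text
t: 18.7
tcp_pos: [0.4462, 0.2637, 0.2495]
tool_rot: [-0.123, 0.697, 0.124, 0.696]
force: [0.4, -0.2, -3.8]
finger_gap: 0.265
```

Run:
```python
from m import *
for n in ['scene','side','wrist']: grab(n,n+'11')
go([.447,.2636,.187],20)
a=load('scene11')['image'][130:230,300:400];b=load('side11')['image'][110:230,130:250];c=load('wrist11')['image'][:,100:460]
cv2.imwrite('pics/c11.png',np.hstack([cv2.resize(a,(210*1,210)),cv2.resize(b,(210,210))]) if 0 else np.hstack([np.vstack([cv2.resize(a,(300,300)),cv2.resize(b,(300,300))]),cv2.resize(c,(480,600))]))
```

```text
t 18.85 tcp [0.4467 0.2625 0.2498] yaw0 19.98 gap 0.264 F [-0.5  0.2 -3.8] q6 [ 0.31  0.36  1.68  0.    1.11 -1.61]
  -> shift [0.0628 0.0009 0.0007] spin -0.02
```

View pics/c11.png

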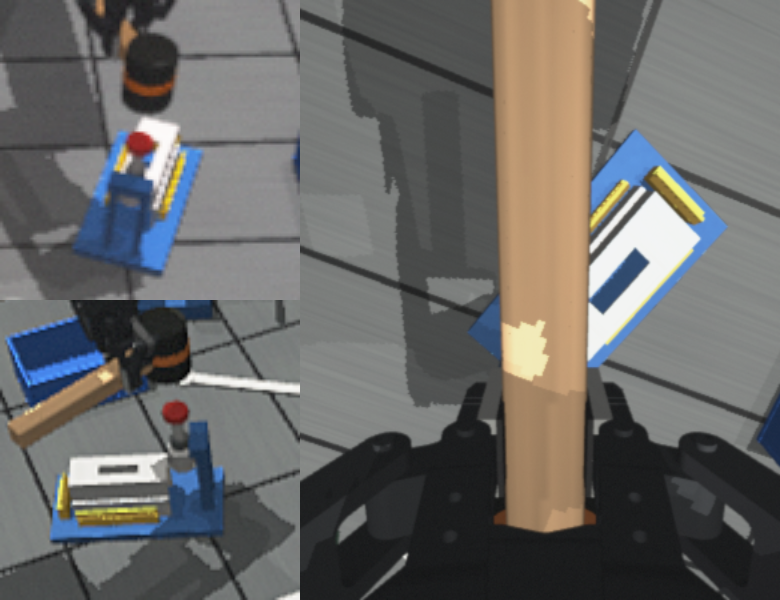

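Run:
```python
from m import *
M,p,st=tool();hx=p+M@[0,0,.0596]
for t in ['scene11','side11']:
    s=load(t);W=cloud(s);z=W[...,2]
    print(t,'pin proj',proj(s,[.503,.284,.168]),'headtop proj',proj(s,[hx[0],hx[1],p[2]-.017+.07]),'face',proj(s,[hx[0],hx[1],p[2]-.017]))
    m=(abs(W[...,0]-.5)<.06)&(abs(W[...,1]-.284)<.06)&(abs(z-(p[2]+.053))<.006)&(s['image'].max(-1)<70);v,u=np.where(m);print('head top px',u.mean(),v.mean(),len(u),np.median(W[m],0))
    h=cv2.cvtColor(s['image'],cv2.COLOR_BGR2HSV);m=(cv2.inRange(h,(0,150,60),(8,255,255))>0)&(abs(W[...,0]-.5)<.08)&(abs(W[...,1]-.284)<.08)&(z<.19);v,u=np.where(m);print('red px',u.mean(),v.mean(),W[m].mean(0), np.percentile(z[m],[50,95]))
```

```text
scene11 pin proj [346.18472474 175.75457286] headtop proj [350.10200057 145.41608035] face [347.8235899  161.61917801]
head top px 348.36407766990294 144.14077669902912 206 [0.49963657 0.28221391 0.30077835]
red px 346.2325581395349 176.88372093023256 [0.50814245 0.28353257 0.16770992] [0.16782854 0.17190216]
side11 pin proj [199.8917459  153.72961693] headtop proj [194.6188692  118.34637483] face [197.47403368 137.46958832]
head top px 193.83582089552237 120.32835820895522 201 [0.50160364 0.27852024 0.301698  ]
red px 199.63636363636363 154.5 [0.50113071 0.28099652 0.16820329] [0.16797804 0.17291686]
```

Call:
play_rows(series=[[0.015, 0.0009, 0.0007, 0], [0.035, 0.0009, 0.0007, 0], [0.05, 0.0009, 0.0007, 0], [0.058, 0.0009, 0.0007, 0], [0.063, 0.0009, 0.0007, 0], [0.067, 0.0009, 0.0007, 0], [0.071, 0.0009, 0.0007, 0], [0.074, 0.0009, 0.0007, 0], [0.077, 0.0009, 0.0007, 0], [0.077, 0.0009, 0.0007, 0]])

```text
t: 19.85
tcp_pos: [0.4475, 0.2636, 0.1728]
tool_rot: [-0.122, 0.696, 0.123, 0.696]
force: [-0.5, -1.9, -1.3]
finger_gap: 0.265
```

```bash
cat > chk.py <<'E'
from m import *
import sys
t=sys.argv[1]
for n in ['scene','side']: grab(n,n+t)
go([.447,.2636,.159],20)
a=load('scene'+t)['image'][130:230,300:400];b=load('side'+t)['image'][110:230,130:250]
cv2.imwrite(f'pics/c{t}.png',np.hstack([cv2.resize(a,(390,390)),cv2.resize(b,(390,390))]))
for n in ['scene','side']:
    s=load(n+t);W=cloud(s);z=W[...,2]
    h=cv2.cvtColor(s['image'],cv2.COLOR_BGR2HSV);m=(cv2.inRange(h,(0,150,40),(8,255,255))>0)&(abs(W[...,0]-.5)<.08)&(abs(W[...,1]-.284)<.08)&(z<.19);v,u=np.where(m)
    if len(u): print('red px',u.mean(),v.mean(),len(u),np.percentile(z[m],[5,50,95]))
E
python3 chk.py 12
```

```text
t 19.95 tcp [0.4475 0.2639 0.1728] yaw0 19.98 gap 0.262 F [-0.4 -1.9 -0.9] q6 [ 0.32  0.47  1.76  0.    0.92 -1.6 ]
  -> shift [ 0.0138 -0.0002 -0.0006] spin -0.02
```

View pics/c12.png

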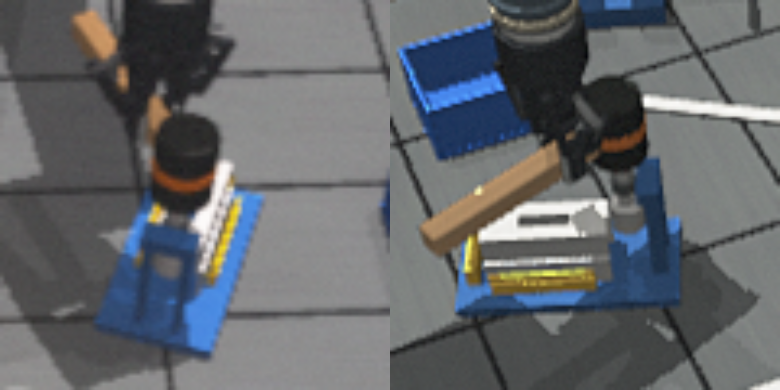

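Call:
play_rows(series=[[0.003, 0, 0, 0], [0.006, 0, 0, 0], [0.009, 0, 0, 0], [0.011, 0, 0, 0], [0.013, 0, 0, 0], [0.0145, 0, 0, 0], [0.0145, 0, 0, 0]])

```text
t: 20.65
tcp_pos: [0.4476, 0.264, 0.1588]
tool_rot: [-0.122, 0.696, 0.123, 0.697]
force: [-2.5, -3.4, 5.8]
finger_gap: 0.26
```

Call:
play_rows(series=[[0.0015, 0, 0, 0], [0.003, 0, 0, 0], [0.004, 0, 0, 0], [0.005, 0, 0, 0], [0.005, 0, 0, 0]])

```text
t: 21.15
tcp_pos: [0.4473, 0.2639, 0.1579]
tool_rot: [-0.122, 0.695, 0.123, 0.697]
force: [-11.4, -7.8, 30.7]
finger_gap: 0.268
```

```bash
python3 chk.py 13
```

```text
t 21.25 tcp [0.4473 0.2639 0.1579] yaw0 20.02 gap 0.261 F [-11.8  -7.1  31. ] q6 [ 0.32  0.49  1.77  0.    0.88 -1.6 ]
  -> shift [-0.0011 -0.0002 -0.0004] spin 0.02
```

View pics/c13.png

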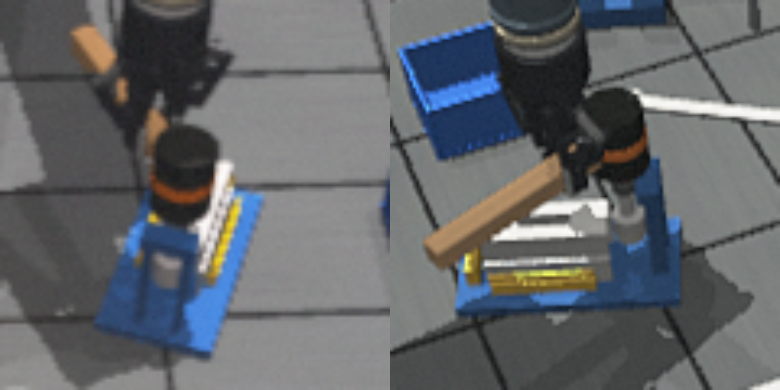

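Call:
play_rows(series=[[-0.01, 0, 0, 0], [-0.03, 0, 0, 0], [-0.06, 0, 0, 0], [-0.09, -0.02, 0, 0], [-0.11, -0.05, -0.02, 0], [-0.11, -0.09, -0.04, 0], [-0.11, -0.115, -0.05, 0], [-0.11, -0.12, -0.05, 0], [-0.11, -0.12, -0.05, 0]])

```text
t: 22.15
tcp_pos: [0.4415, 0.1336, 0.2671]
tool_rot: [-0.121, 0.695, 0.123, 0.698]
force: [0.2, -0.3, -3.9]
finger_gap: 0.263
```

```bash
python3 chk.py 14
python3 - <<'E'
from m import *
S,D=load('scene14'),load('side14')
def redc(s):
    h=cv2.cvtColor(s['image'],cv2.COLOR_BGR2HSV);W=cloud(s)
    m=((cv2.inRange(h,(0,150,60),(8,255,255))|cv2.inRange(h,(172,150,60),(180,255,255)))>0)&(abs(W[...,0]-.5)<.1)&(abs(W[...,1]-.28)<.1)
    v,u=np.where(m);print(len(v));return u.mean(),v.mean()
c1,d1=ray(S,*redc(S));c2,d2=ray(D,*redc(D))
A=np.c_[d1,-d2];k=np.linalg.lstsq(A,c2-c1,rcond=None)[0];p1,p2=c1+k[0]*d1,c2+k[1]*d2;print(p1,p2,(p1+p2)/2)
grab('wrist','w14');M,p,st=tool();s=load('w14');W=cloud(s);T=(W-p)@M
hm=(abs(T[...,1])<.02)&(abs(T[...,0]+.03)<.03)
for a in [-.1,-.08,-.06,-.04]:
    q=hm&(abs(T[...,2]-a)<.006); print(a,q.sum(),np.nanmedian(T[q],0))
E
```

```text
t 22.25 tcp [0.4413 0.1347 0.2672] yaw0 20.02 gap 0.262 F [ 0.2  0.3 -4.3] q6 [ 0.05  0.26  1.78  0.    1.1  -1.87]
  -> shift [0.1086 0.119  0.0492] spin 0.02
red px 345.30232558139534 182.7906976744186 43 [0.13598949 0.14002788 0.14406659]
49
0
 ** On entry to DLASCL parameter number  4 had an illegal value
 ** On entry to DLASCL parameter number  4 had an illegal value
 ** On entry to DLASCL parameter number  4 had an illegal value
 ** On entry to DLASCL parameter number  4 had an illegal value
 ** On entry to DLASCL parameter number  5 had an illegal value
 ** On entry to DLASCL parameter number  4 had an illegal value<stdin>:6: RuntimeWarning: Mean of empty slice.
  ret = ret.dtype.type(ret / rcount)
Traceback (most recent call last):
numpy.linalg.LinAlgError: SVD did not converge in Linear Least Squares
```

View pics/c14.png

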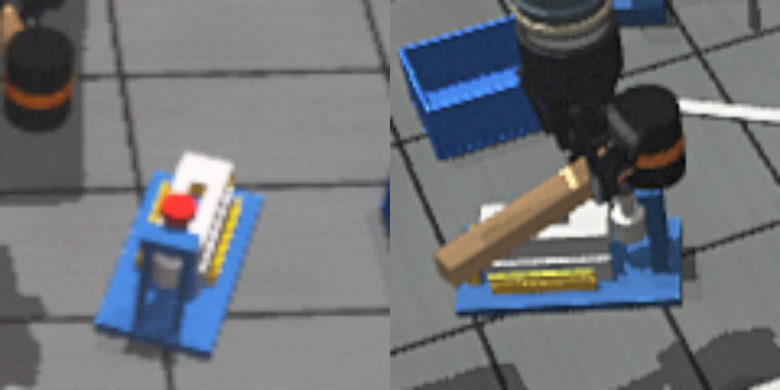

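Run:
```python
from m import *
go([.4209,-.3199,.25],20.05)
grab('wrist','w14');M,p,st=tool();s=load('w14');W=cloud(s);T=(W-p)@M
hm=(abs(T[...,1])<.02)&(abs(T[...,0]+.03)<.03)
for a in [-.1,-.08,-.06,-.04]:
    q=hm&(abs(T[...,2]-a)<.006); print(a,q.sum(),np.nanmedian(T[q],0))
```

```text
t 22.25 tcp [0.4413 0.1347 0.2672] yaw0 20.02 gap 0.262 F [ 0.2  0.3 -4.3] q6 [ 0.05  0.26  1.78  0.    1.1  -1.87]
  -> shift [ 0.0159 -0.4201 -0.1749] spin -0.03
-0.1 2605 [-0.03198117 -0.00118955 -0.09855376]
-0.08 3022 [-0.03201647 -0.00121926 -0.08013939]
-0.06 2639 [-0.03197364 -0.00093896 -0.06021703]
-0.04 2268 [-0.03201938 -0.00095767 -0.04016715]
```

Call:
play_rows(series=[[0.0, -0.01, -0.004, 0], [0.0, -0.03, -0.0125, 0], [0.0, -0.06, -0.025, 0], [0.0, -0.097, -0.0404, 0], [0.0, -0.136, -0.0566, 0], [0.0, -0.176, -0.0733, 0], [0.004, -0.216, -0.09, 0], [0.008, -0.256, -0.1066, 0], [0.012, -0.296, -0.1232, 0], [0.016, -0.334, -0.139, 0], [0.016, -0.366, -0.1524, 0], [0.016, -0.392, -0.1632, 0], [0.016, -0.41, -0.1707, 0], [0.016, -0.42, -0.175, 0], [0.016, -0.42, -0.175, 0], [0.016, -0.42, -0.175, 0]])

```text
t: 23.9
tcp_pos: [0.4208, -0.3182, 0.2497]
tool_rot: [-0.122, 0.696, 0.125, 0.697]
force: [0.4, 0.6, -4.9]
finger_gap: 0.262
```

Run:
```python
from m import *
go([.4209,-.3199,.0291],20.05)
grab('wrist','w15');M,p,st=tool();s=load('w15');W=cloud(s);T=(W-p)@M
hm=(abs(T[...,1])<.02)&(abs(T[...,0]+.03)<.03)
for a in [-.1,-.08,-.06,-.04]:
    q=hm&(abs(T[...,2]-a)<.006); print(a,q.sum(),np.nanmedian(T[q],0))
```

```text
t 23.9 tcp [ 0.4208 -0.3182  0.2497] yaw0 20.11 gap 0.262 F [ 0.4  0.6 -4.9] q6 [-0.86  0.37  1.65  0.    1.12 -2.79]
  -> shift [ 0.2206 -0.0024 -0.0011] spin 0.06
-0.1 2654 [-0.0318855  -0.00125947 -0.09856876]
-0.08 3038 [-0.03194933 -0.00098462 -0.08008869]
-0.06 2606 [-0.031943   -0.00099707 -0.06011663]
-0.04 2261 [-0.03197453 -0.00101362 -0.04008585]
```

Call:
play_rows(series=[[0.01, -0.0015, -0.001, 0], [0.03, -0.0015, -0.001, 0], [0.06, -0.0015, -0.001, 0], [0.095, -0.0015, -0.001, 0], [0.13, -0.0015, -0.001, 0], [0.16, -0.0015, -0.001, 0], [0.182, -0.0015, -0.001, 0], [0.197, -0.0015, -0.001, 0], [0.206, -0.0015, -0.001, 0], [0.211, -0.0015, -0.001, 0], [0.214, -0.0015, -0.001, 0], [0.214, -0.0015, -0.001, 0]])

```text
t: 25.15
tcp_pos: [0.421, -0.3189, 0.0361]
tool_rot: [-0.123, 0.695, 0.125, 0.697]
force: [0.4, 0.1, -4.0]
finger_gap: 0.267
```

Run:
```python
from m import *
go([.4209,-.3197,.0295],20.05)
```

```text
t 25.15 tcp [ 0.421  -0.3189  0.0361] yaw0 20.15 gap 0.267 F [ 0.4  0.1 -4. ] q6 [-0.86  0.71  1.82  0.01  0.61 -2.79]
  -> shift [ 0.0066 -0.0008 -0.0004] spin 0.1
```

Call:
play_rows(series=[[0.002, 0, 0, 0], [0.0035, 0, 0, 0], [0.0045, 0, 0, 0], [0.0055, 0, 0, 0], [0.0055, 0, 0, 0]])

```text
t: 25.65
tcp_pos: [0.4209, -0.3188, 0.0305]
tool_rot: [-0.123, 0.695, 0.125, 0.697]
force: [0.1, -0.6, -3.6]
finger_gap: 0.266
```

Call:
play_rows(series=[[0.0007, 0, 0, 0], [0.0013, 0, 0, 0], [0.0018, 0, 0, 0], [0.0018, 0, 0, 0]])

```text
t: 26.05
tcp_pos: [0.4209, -0.3189, 0.0291]
tool_rot: [-0.123, 0.695, 0.125, 0.697]
force: [-1.0, 0.9, 0.4]
finger_gap: 0.263
```

Contact at 0.0291 m, the height it was gripped at. Releasing.

Call:
play_rows(series=[[0.0, 0, 0, 0], [0.0, 0, 0, 0], [0.0, 0, 0, 0], [0.0, 0, 0, 0], [0.0, 0, 0, 0], [0.0, 0, 0, 0], [0.0, 0, 0, 0], [0.0, 0, 0, 0]], claw=100)

```text
t: 26.85
tcp_pos: [0.4209, -0.3188, 0.0291]
tool_rot: [-0.123, 0.695, 0.125, 0.697]
force: [0.8, -0.1, 0.5]
finger_gap: 1.0
```

Call:
play_rows(series=[[-0.01, 0, 0, 0], [-0.03, 0, 0, 0], [-0.06, 0, 0, 0], [-0.1, 0, 0, 0], [-0.14, 0, 0, 0], [-0.18, 0, 0, 0], [-0.21, 0, 0, 0], [-0.22, 0, -0.01, 0], [-0.22, 0, -0.01, 0], [-0.22, 0, -0.01, 0]])

```text
t: 27.85
tcp_pos: [0.4101, -0.3224, 0.248]
tool_rot: [-0.122, 0.696, 0.125, 0.697]
force: [-0.4, 0.9, -0.8]
finger_gap: 1.001
```

```bash
python3 - <<'E'
from m import *
for n in ['wrist','scene','side']: grab(n,n+'20')
go([.5,0,.3],0)
b=load('side20')['image']
cv2.imwrite('pics/c20.png',np.hstack([cv2.resize(load('wrist20')['image'],(400,300)),cv2.resize(b,(400,300))]))
a=load('scene20')['image'];
cv2.imwrite('pics/c21.png',np.hstack([cv2.resize(a[130:230,300:400],(390,390)),cv2.resize(b[120:220,130:230],(390,390))]))
E
python3 mal.py wrist20;python3 mal.py w8
python3 - <<'E'
from m import *
for t0,t1 in [('scene0','scene20'),('side0','side20')]:
  for t in (t0,t1):
    s=load(t);h=cv2.cvtColor(s['image'],cv2.COLOR_BGR2HSV);W=cloud(s)
    m=((cv2.inRange(h,(0,150,60),(8,255,255))|cv2.inRange(h,(172,150,60),(180,255,255)))>0)&(abs(W[...,0]-.5)<.1)&(abs(W[...,1]-.28)<.1)&(W[...,2]>.1)
    v,u=np.where(m);print(t,len(v),u.mean(),v.mean(),np.percentile(W[m][:,2],[50,90,95]))
  a,b=proj(load(t0),[.503,.284,.163]),proj(load(t0),[.503,.284,.135]);print(a,b)
for t in ['side0','side20','scene20']:
    s=load(t);W=cloud(s);z=W[...,2]
    m=(abs(W[...,0]-.54)<.08)&(abs(W[...,1]+.012)<.05)&(z>.098)&(z<.115);
    if t!='side0':print('next',rect(W[m]),np.median(z[m]))
E
```

```text
t 28.0 tcp [ 0.4104 -0.3223  0.2472] yaw0 20.14 gap 1.001 F [-0.7 -0.4  0.2] q6 [-0.88  0.37  1.67  0.    1.11 -2.81]
  -> shift [-0.0507  0.2721  0.1952] spin 20.14
handle (array([ 379.9, -336.8]), array([201.2,  55.2]), 21.7) 0.06103928597627389
axis yaw 20.270685 lat -0.44540143 width 0.023822561226622498 handle tail along [0.13963474 0.14126014]
head ((476.8853454589844, -298.2981872558594), 28.0009708404541) 0.08341208663924311
head along/lat 0.34400295027832545 -0.4450431493123906
stand (array([ 401.8, -326.5]), array([257.9,  90.1]), 20.1) 0.013359876489401804
grip [ 0.42072548 -0.31942162]
handle (array([ 376.4, -326.6]), array([201.8,  55.4]), 15.5) 0.061028651334706994
axis yaw 20.110909 lat -0.4445036 width 0.023847483829072758 handle tail along [0.14037629 0.14206539]
head ((476.6815185546875, -299.09002685546875), 27.926605224609375) 0.08338390840954885
head along/lat 0.34477901298550023 -0.4447555991299814
stand (array([ 402. , -326.4]), array([259.3,  90. ]), 20.1) 0.013364280126866083
grip [ 0.42025314 -0.31948372]
scene0 51 346.15686274509807 177.05882352941177 [0.1674751  0.17008108 0.1707297 ]
scene20 48 345.5 182.79166666666666 [0.14011447 0.14482599 0.14550645]
[346.03568473 176.80898311] [345.21312407 182.62833578]
side0 68 199.7058823529412 154.41176470588235 [0.16809158 0.17161192 0.172676  ]<stdin>:6: RuntimeWarning: Mean of empty slice.
  ret = ret.dtype.type(ret / rcount)
Traceback (most recent call last):
IndexError: index -1 is out of bounds for axis 0 with size 0
```

View pics/c20.png

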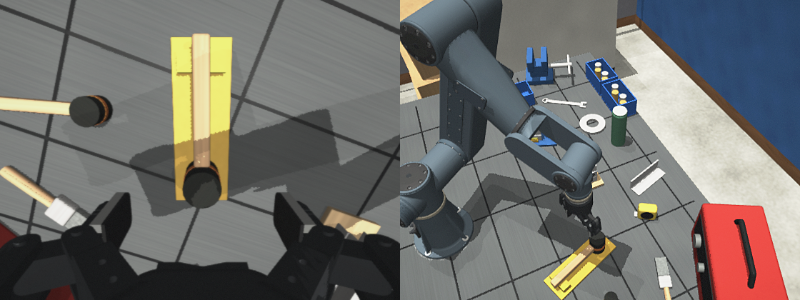

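View pics/c21.png

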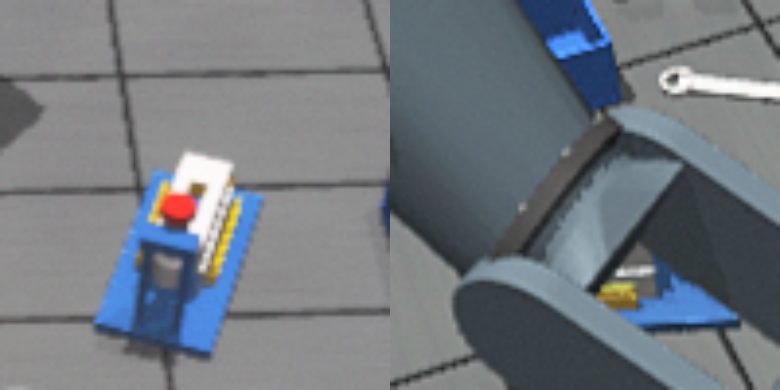

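Call:
play_rows(series=[[-0.01, 0.01, 0.01, 0.5], [-0.02, 0.03, 0.025, 2], [-0.035, 0.06, 0.045, 5], [-0.05, 0.1, 0.075, 8], [-0.05, 0.14, 0.105, 11], [-0.05, 0.18, 0.135, 14], [-0.05, 0.22, 0.165, 17], [-0.05, 0.25, 0.185, 19], [-0.05, 0.268, 0.194, 20], [-0.05, 0.272, 0.195, 20], [-0.05, 0.272, 0.195, 20]])

```text
t: 29.1
tcp_pos: [0.4993, 0.0003, 0.2983]
tool_rot: [0.001, 0.708, 0.004, 0.706]
force: [0.0, -0.7, -0.7]
finger_gap: 1.003
```

Run:
```python
from m import *
grab('wrist','w22');grab('side','side22');grab('scene','scene22')
go([.53,.273,.30],-21.6)
s=load('w22');W=cloud(s);z=W[...,2];m=(abs(W[...,0]-.54)<.09)&(abs(W[...,1]+.012)<.06)&(z>.1)&(z<.116)
print('next',rect(W[m]),np.median(z[m]))
for t in ['w1']:
    pass
m=(abs(W[...,0]-.54)<.1)&(abs(W[...,1]+.012)<.06)&(z>.01)&(z<.02);print('board',rect(W[m]))
m=(abs(W[...,0]-.54)<.1)&(abs(W[...,1]+.012)<.06)&(z>.04)&(z<.1);print('sides',rect(W[m]))
```

```text
t 29.25 tcp [ 0.4997 -0.0012  0.2989] yaw0 0.06 gap 1.003 F [ 0.1  0.7 -0.3] q6 [-0.23  0.28  1.65  0.01  1.22 -1.8 ]
  -> shift [0.0006 0.2742 0.0306] spin 21.66
next (array([540.3, -11.8]), array([119.9,  46.1]), 0.0) 0.10938501849959173
board (array([540.4, -11.6]), array([158.9, 100.1]), 0.0)
sides (array([540.6, -11.7]), array([120.7,  55.1]), 0.0)
```

View pics/side22.png

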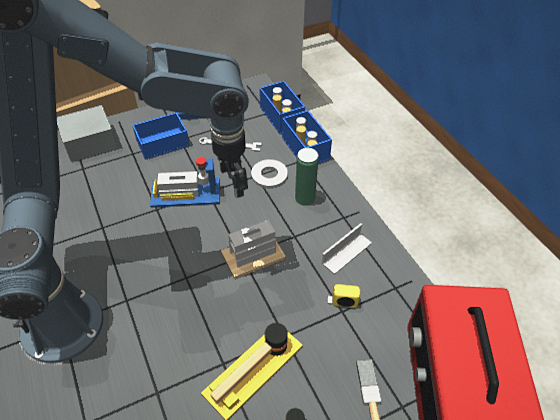

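The stack is unmoved: the middle bracket is still at (540.3, −11.8) mm. Now a close look at the pin and bracket.

Call:
play_rows(series=[[0, 0.01, 0.001, 1], [0, 0.03, 0.003, 3], [0, 0.06, 0.006, 6], [0, 0.1, 0.011, 9], [0, 0.14, 0.015, 12], [0, 0.18, 0.02, 15], [0, 0.22, 0.025, 18], [0, 0.25, 0.028, 20], [0, 0.268, 0.03, 21.6], [0, 0.274, 0.031, 21.6], [0, 0.274, 0.031, 21.6], [0, 0.274, 0.031, 21.6]])

```text
t: 30.45
tcp_pos: [0.5306, 0.2712, 0.3004]
tool_rot: [0.134, 0.696, -0.131, 0.694]
force: [-0.9, 0.7, 1.0]
finger_gap: 0.999
```

```bash
python3 - <<'E'
from m import *
grab('wrist','w23')
s=load('w23');W=cloud(s);z=W[...,2];h=cv2.cvtColor(s['image'],cv2.COLOR_BGR2HSV)
m=((cv2.inRange(h,(0,150,40),(8,255,255))|cv2.inRange(h,(172,150,40),(180,255,255)))>0)&(abs(W[...,0]-.5)<.08)&(abs(W[...,1]-.284)<.08)
n,l,st,c=cv2.connectedComponentsWithStats(m.astype(np.uint8))
print(m.sum(),np.percentile(z[m],[5,50,95]) if m.sum() else '')
q=m&(z>np.percentile(z[m],95)-.003);print('pin top',cv2.minEnclosingCircle((W[q][:,:2]*1000).astype(np.float32)),np.median(z[q]))
m=(abs(W[...,0]-.43)<.1)&(abs(W[...,1]-.314)<.08)&(z>.066)&(z<.082);n,l,st,c=cv2.connectedComponentsWithStats(m.astype(np.uint8));i=1+np.argmax(st[1:,4]);print('bracket',rect(W[l==i]),np.median(z[l==i]))
m=(abs(W[...,0]-.53)<.1)&(abs(W[...,1]-.27)<.1)&(z>.118)&(z<.130);print('bridge',rect(W[m]),np.median(z[m]))
go([.5,.0,.35],-21.6)
E
python3 jig.py w23
```

```text
896 [0.14213224 0.14333319 0.14445434]
pin top ((504.4256591796875, 283.6510314941406), 15.488237380981445) 0.143343475090431
bracket (array([429.7, 314.1]), array([ 46.1, 120.3]), 68.3) 0.07335236607294393
bridge (array([525.6, 275.5]), array([49.4, 21.7]), 68.6) 0.12539389287428868
t 30.5 tcp [0.5305 0.2712 0.3005] yaw0 -21.62 gap 0.999 F [ 0.4 -0.3 -0.2] q6 [ 0.28  0.42  1.42  0.01  1.3  -0.91]
  -> shift [-0.051  -0.2632  0.0713] spin -0.02
blue edges ang -23.56628 -19.58128 plate z 0.013338155980196633
edge lat 0.39465863 0.50456595 mid 0.4496123 width 0.10990733
yel [261, 7, 47, 9, 407] along [0.2041 0.2139] lat [0.4258 0.4494 0.473 ] z [0.0342 0.0435 0.0475]
yel [250, 32, 9, 95, 623] along [0.2308 0.3275] lat [0.4121 0.4157 0.4189] z [0.0283 0.0362 0.0397]
yel [310, 32, 9, 94, 617] along [0.2305 0.3264] lat [0.4802 0.4832 0.4866] z [0.0247 0.0343 0.0396]
```

View pics/w23.png

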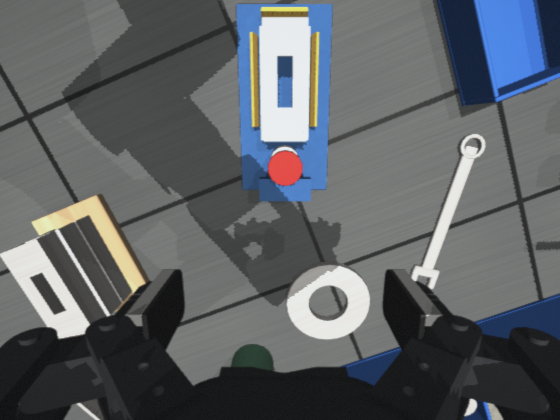

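```bash
python3 -c "
from station import manip
print(manip.sign_off())"
```

```text
the job is handed in; nothing more can be done
None
```

I moved the top bracket into the jig, pressed the locking pin fully down with the mallet, put the mallet back, and handed the job in at about 30.5 s with the gripper open and clear.

Last checks, by wrist camera, with its height readings about 1.3 mm high at known surfaces:
- **Bracket:** it lies flat and web up between the rails. It is about 5 mm along +x from the nest point (limit 10 mm) and within 1 mm across.
- **Pin:** its top is at 142 mm once that offset is removed, which is fully down. It hit a hard stop at about 35 N. The side camera's view of the pin was blocked at my height checks, so this rests on the wrist and scene cameras.
- **Mallet:** the head is back within 1 mm of its starting place and the handle within 0.2° of its starting direction, level over the support block.
- **Stack:** the middle bracket is unmoved to within 0.2 mm, and the outline of the sides (both lower brackets together) still lines up with it.
- **Other objects:** I saw nothing out of place in the pictures, but did not measure them again.

Disagreements between checks:
- My estimates of the bracket's offset along x ranged from 5 to 7 mm, depending on whether I used the rails, end stop or pin as the reference. All are within the limit.
- In the last view, the fit to the jig plate's edges gave inconsistent angles, −23.6° and −19.6°. I relied on the earlier, consistent −21.6° instead.

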